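# Load and start the table grill

## Robot

A 6-joint arm with a two-finger parallel gripper is mounted at the origin on a cart in front of the work surface, level with it; the furniture and walls round the work are solid. World frame = base frame: x ahead of the robot, y to its left, z up, the work surface at z = 0. Lengths are in mm, angles in rad, forces in N, time in s.
With the tool pointing down it reaches from about 350 to 975 mm from the base axis. Payload 4.9 kg.
Tool frame: the origin (TCP) lies between the finger pads; the fingertips stand 19 mm ahead of it and the grasp point (between the pads) is the TCP (robot.finger_overhang is the distance from the TCP to the fingertips, in mm); z points along the fingers, y is the line along which they close (so a half turn about z gives the same grasp; the last joint's range is limited). The gripper opens to 85 mm and grips with 20 to 120 N. Pads are 22 mm wide; open, the fingers measure 114 mm over their backs; the gripper's body (76 mm by 85 mm) begins 54 mm behind the grasp point. The pads swing forward as they close: fully open they stand 13 mm farther back than shut.
Start: joints at [-1.417, 0.053, 1.613, -0, 1.476, -0.119], TCP at [168.388, -601.87, 250.304] pointing down, gripper open.
Joint ranges: [-3.01, 3.01], [-1.01, 2.22], [0.06, 2.58], [-1.02, 4.17], [0.09, 2.62], [-3.14, 3.14]. Speed limits (rad/s): [2.57, 2.57, 3.14, 3.14, 3.14, 3.14].

## Interface

Orientations are given as a 3x3 rotation matrix whose columns are the frame's x, y, z axes.
In Python, from station import robot, eyes gives the robot as it stands. The module is installed in compiled form; this text tells all that it offers.
- The arm moves only by the tool step_arm, never from a script. Its argument "deltas" is a list of rows, each an object of numbers: "x", "y", "z": the shift along the world's x, y, z in units of 0.4 m (1.0 is 0.4 m); "rx", "ry", "rz": the turn, a rotation vector about the world's x, y, z in units of 45 degrees (1.0 is 45 degrees). A call has 1 to 5 rows; each row is the pose to reach, as a shift and turn from the pose commanded when the call began; what a row does not reach only later rows make up. A row lasts 1/12 s, in which the tool goes at most 41.7 mm and 7.16 degrees, less where a joint would pass 70% of its speed; a pose out of reach is approached as far as the arm can. A call with a number of a shift or a turn outside -1 to 1 is refused whole. A call with a gripper value outside its range is refused whole. "claw" is the opening, from 0 (shut) to 1 (fully open), set as the call begins (left out, the last holds). The fingers move at their own pace and stop on an object; "grip_force" is the grip in N (left out, the last holds). Time passes only in rows, so rows that repeat a pose let the fingers close. It gives the time, the measured TCP pose, the force, the opening and the grip force at its end, in the units of the state.
- robot.read_state(): the state, without advancing time (a new reading comes with each control period).
- eyes.read_camera(name): name is "side" or "top"; returns a dict with "img" (420x560x3 uint8, red, green, blue), "z_map" (420x560 float32, mm along the optical axis (not along the pixel's ray), 0 where there is no reading), "fx", "fy", "cx", "cy" (pixels), "R" (3x3) and "t" (3): a world point X has camera coordinates R X + t. Camera axes: x right, y down, z forward; pixel columns grow to the right and rows downward; lengths in mm; the calibration is good to about 2 mm. A picture is of the moment at which its call begins.
- robot.sign_off(): hands the job in; it is judged then, once.
The state is a dict: "clock": time; "qpos": joint angles; "joint_velocities": joint speeds; "effort": joint torques, N m; "eef_pos": TCP position; "eef_rot": TCP orientation; "contact_force": force on the tool from outside, world axes, zero at the start; "ft_torque": the same for the moment, N m; "gripper_width": finger opening in mm; "grasp_force": force on a finger pad.
Only numpy, scipy, OpenCV 4.12 (cv2) and the standard library are available. Lean on these libraries where they do the work, as an engineer would, in place of code of your own. Each camera call takes 0.05 s, during which the arm holds its last target. There are 200 camera calls.

## Task

Get the table grill going: lay every skewer across its two notched rails, one to a pair of notches, so that it lies level with the wooden handle on the robot's side. Once they are all in, roll the thumbwheel on the control box fully away from you to high, then push the spring plunger behind it down to its stop twice, letting it come right up each time, to start the grill, and roll the wheel fully back towards you to low. Leave the other things alone; the skewers must all still lie in their notches at the end.

Things in the scene. Friction and masses are not known exactly. Their poses are not given: they have to be found in the camera images.
- grill: The table grill, fixed: dark steel drip tray 150 (x) by 230 mm (y), 25 mm high, with two notched rails, and a black control box on its left (y = 120 to 186, x = -75 to +75 mm, 71 mm high) with the thumbwheel in the near half of its top, the plunger in the far half. Origin on the worktop under the tray's middle; x points away from the robot (yaw within 0.12 rad), y left.
- notch1 (a point): Where the middle of a skewer seated in notch pair 1 lies, 65 mm above the worktop, at y = -84 mm in the grill's frame. Steel rails, 10 mm thick, run along y at x = -57 and +57 mm; each has four V notches, 22 mm wide at the mouth (74 mm above the worktop) and 16 mm deep. Its axes are the grill's.
- notch2 (a point): Where the middle of a skewer seated in notch pair 2 lies, 65 mm above the worktop, at y = -28 mm in the grill's frame. Steel rails, 10 mm thick, run along y at x = -57 and +57 mm; each has four V notches, 22 mm wide at the mouth (74 mm above the worktop) and 16 mm deep. Its axes are the grill's.
- notch3 (a point): Where the middle of a skewer seated in notch pair 3 lies, 65 mm above the worktop, at y = 28 mm in the grill's frame. Steel rails, 10 mm thick, run along y at x = -57 and +57 mm; each has four V notches, 22 mm wide at the mouth (74 mm above the worktop) and 16 mm deep. Its axes are the grill's.
- notch4 (a point): Where the middle of a skewer seated in notch pair 4 lies, 65 mm above the worktop, at y = 84 mm in the grill's frame. Steel rails, 10 mm thick, run along y at x = -57 and +57 mm; each has four V notches, 22 mm wide at the mouth (74 mm above the worktop) and 16 mm deep. Its axes are the grill's.
- wheel_top (a point): Highest point of the thumbwheel's rim (it does not turn with the wheel), 80 mm above the worktop, at x = -35, y = 153 mm in the grill's frame. Grey knurled wheel, 28 mm radius, 16 mm wide, axle along the grill's y; only 9 mm of the rim stands out of the box. Press lightly on it (3 to 8 N) with a fingertip and drag along the grill's x; it stays where it is left.
- wheel (a joint): Angle of the thumbwheel, rad: 0 at its low stop, 1.4 at its high stop; grows as the exposed rim is rolled away from the robot (28 mm of rim a radian). A white line across the rim shows at the near end of the slot (small dot) at low and at the far end (big dot) at high. Needs about 0.02 N m.
- plunger_top (a point): Middle of the top of the plunger's round black head (32 mm across), 102 mm above the worktop when up, at x = 43, y = 153 mm in the grill's frame; moves with the plunger.
- plunger (a joint): How far the plunger is pushed down, m: 0 up, 0.011 at its stop. Its spring takes 2 N to start and about 7 N at the stop, and pushes it up again.
- tomato: Bystander: red tomato, 74 mm across and 69 mm high, origin under its middle; leave alone.
- teaspoon: Bystander: steel teaspoon, 137 mm long, lying crosswise in front of the hob, origin under its middle; leave alone.
- tin: Bystander: food tin, 57 mm across and 72 mm high, origin under its middle; leave alone.
- skewer1: A loaded skewer, 195 mm, 80 g (may be absent; all alike): food block 80 mm long, 26 x 26 mm in section (three firm cubes), on a steel bar of 8 mm diameter along its x axis. Origin on the axis amid the block; bare tip at x = +80, wooden handle (14 mm diameter) at x = -72 to -115 mm. At first on the worktop left of the hob, axis 13 mm up. Grip the block across its flat sides; it balances there.
- skewer1_handle (a point): Middle of skewer1's wooden handle, 93.5 mm from its origin along its -x.
- skewer2: A loaded skewer, 195 mm, 80 g (may be absent; all alike): food block 80 mm long, 26 x 26 mm in section (three firm cubes), on a steel bar of 8 mm diameter along its x axis. Origin on the axis amid the block; bare tip at x = +80, wooden handle (14 mm diameter) at x = -72 to -115 mm. At first on the worktop left of the hob, axis 13 mm up. Grip the block across its flat sides; it balances there.
- skewer2_handle (a point): Middle of skewer2's wooden handle, 93.5 mm from its origin along its -x.
- skewer3: A loaded skewer, 195 mm, 80 g (may be absent; all alike): food block 80 mm long, 26 x 26 mm in section (three firm cubes), on a steel bar of 8 mm diameter along its x axis. Origin on the axis amid the block; bare tip at x = +80, wooden handle (14 mm diameter) at x = -72 to -115 mm. At first on the worktop left of the hob, axis 13 mm up. Grip the block across its flat sides; it balances there.
- skewer3_handle (a point): Middle of skewer3's wooden handle, 93.5 mm from its origin along its -x.
- skewer4: A loaded skewer, 195 mm, 80 g (may be absent; all alike): food block 80 mm long, 26 x 26 mm in section (three firm cubes), on a steel bar of 8 mm diameter along its x axis. Origin on the axis amid the block; bare tip at x = +80, wooden handle (14 mm diameter) at x = -72 to -115 mm. At first on the worktop left of the hob, axis 13 mm up. Grip the block across its flat sides; it balances there.
- skewer4_handle (a point): Middle of skewer4's wooden handle, 93.5 mm from its origin along its -x.

How it is judged:
By the outcome, as a careful person would: the job done as asked, in the order asked, and still so for the second after the job is handed in, with the robot touching nothing.
Of skewer1, skewer2, skewer3, skewer4 only 3 to 4 are there at a start; the rules pass over those that are not, and their reading is None.
At some moment in a run one of skewer1, skewer2, skewer3, skewer4 may be knocked a few centimetres aside while the robot is not near it.
Once in a run the grip may slacken for a moment while it holds something.
It also fails if it takes over 210 s, if anything falls off the work surface, if the arm or the gripper's body presses on something with over 40 N, if the wrist force passes 120 N, or if a joint passes its speed limit or range.

## Working session

There is one attempt and no reset: what is moved stays moved. The work goes in short steps, Python scripts to look and compute and a tool call to move; the robot and the scene stay as the last step left them, time stands still between calls to the robot, and variables do not carry over. Pictures are saved under pics/ and viewed, at most 14 in all, crops included, and the job is handed in when it is done.

Besides the shell and the picture viewer there is one more tool, called after "Emit:" as a command line: name --argument value ..., lists and objects as JSON in quotes. step_arm: Moves the arm, as the interface text tells. Its arguments: {"type":"object","properties":{"deltas":{"type":"array","items":{"type":"object","properties":{"x":{"type":"number","minimum":-1,"maximum":1},"y":{"type":"number","minimum":-1,"maximum":1},"z":{"type":"number","minimum":-1,"maximum":1},"rx":{"type":"number","minimum":-1,"maximum":1},"ry":{"type":"number","minimum":-1,"maximum":1},"rz":{"type":"number","minimum":-1,"maximum":1}}}},"claw":{"type":"number"},"grip_force":{"type":"number"}},"required":["deltas"]}

```bash
mkdir -p pics; cat > h.py <<'E'
import numpy as np, cv2
from station import robot, eyes
def shot(n):
    c=eyes.read_camera(n); c['t']=np.array(c['t']).ravel(); c['R']=np.array(c['R']); return c
def world(c):
    z=c['z_map']; v,u=np.mgrid[:z.shape[0],:z.shape[1]]
    P=np.stack([(u-c['cx'])/c['fx']*z,(v-c['cy'])/c['fy']*z,z],-1)
    W=(P-c['t'])@c['R']; W[z==0]=np.nan; return W
def save(c,f): cv2.imwrite('pics/'+f,c['img'][:,:,::-1])
E
python3 - <<'E'
from h import *
for n in ('top','side'):
    c=shot(n); save(c,n+'0.png'); np.savez(n+'0.npz',W=world(c),img=c['img']); print(n,c['R'].round(2).tolist(),c['t'],c['fx'])
s=robot.read_state(); print(s['clock'],s['eef_pos'],s['eef_rot'],s['gripper_width'],s['contact_force'])
E
```

```text
top [[0.01, -1.0, -0.02], [-0.99, -0.0, -0.14], [0.14, 0.02, -0.99]] [  29.08203989  566.95477402 1170.61651082] 417.37965233084856
side [[0.99, -0.17, 0.02], [-0.09, -0.64, -0.77], [0.14, 0.75, -0.64]] [-551.50168956  146.13286566 1754.81396665] 516.0636957670374
0.1 [ 168.30687415 -601.36664363  249.19535665] [[ 9.63027994e-01  2.69401189e-01 -2.86912296e-04]
 [ 2.69401262e-01 -9.63026338e-01  1.79789187e-03]
 [ 2.08050111e-04 -1.80871474e-03 -9.99998343e-01]] 85.29923678255376 [-0.08506279  0.76369045  0.25103581]
```

View pics/top0.png

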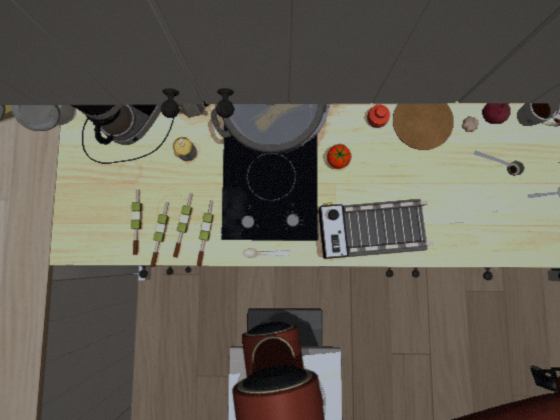

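View pics/side0.png

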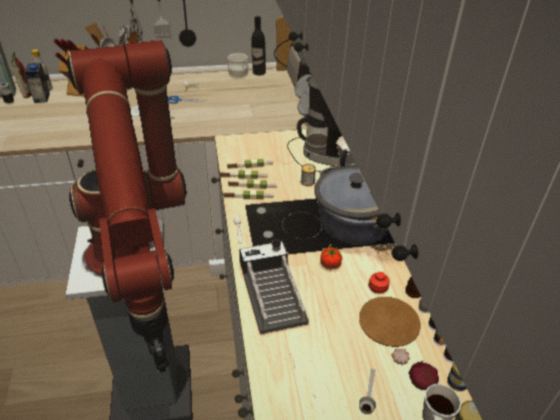

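The top view shows four skewers at about (137,220), (160,233), (183,225) and (206,232), handles down (towards the robot). The grill is at (372,230), with its control box at (333,231). The side view agrees. Next I measure them all.

```bash
cat >> h.py <<'E'
def skewers(W,img,ymin=150,xmax=560,zmin=7,zmax=45,yt=None):
    m=(W[...,2]>zmin)&(W[...,2]<zmax)&(W[...,1]>ymin)&(W[...,0]<xmax)&(W[...,0]>250)&(W[...,1]<750)
    n,l,st,ce=cv2.connectedComponentsWithStats(m.astype(np.uint8),connectivity=8)
    out=[]
    for i in range(1,n):
        if st[i,4]<60: continue
        P=W[l==i]; b=P[P[:,2]>17.0]
        print('comp',st[i].tolist(),P.mean(0).round(1),'zmax',P[:,2].max().round(1),'blk',len(b))
        q=P[:,:2]; c=q.mean(0); d=np.linalg.svd(q-c)[2][0] if len(q)<3000 else np.array([1,0]); d=d*np.sign(d[0])
        s=(q-c)@d; lo,hi=np.percentile(s,[1,99])
        if len(b)>10:
            sb=(b[:,:2]-c)@d; print('  ext',lo.round(1),hi.round(1),'block',np.percentile(sb,[2,98]).round(1), 'mid',(c+d*np.mean(np.percentile(sb,[2,98]))).round(1),'mid by ends',(c+d*((lo+hi)/2+17.5)).round(1),'yaw',np.arctan2(d[1],d[0]).round(4))
E
python3 - <<'E'
from h import *
D=np.load('top0.npz');W=D['W'];img=D['img']
skewers(W,img)
print('table z',np.nanmedian(W[250:258,80:200,2]))
for (a,b,c,d) in [(195,265,315,435)]:
    w=W[a:b,c:d]
    for lo,hi in [(60,76),(67,74),(76,84),(85,110),(18,30)]:
        m=(w[...,2]>lo)&(w[...,2]<hi); P=w[m]; print(lo,hi,len(P),P.mean(0).round(1) if len(P) else '', P.min(0).round(0),P.max(0).round(0))
print(W[205:260:3,370].round(0).tolist())
sub=img[195:265,312:440]; cv2.imwrite('pics/grill.png',cv2.resize(sub[:,:,::-1],None,fx=6,fy=6,interpolation=cv2.INTER_CUBIC))
E
```

```text
comp [131, 204, 11, 51, 358] [499.2 439.9  21.8] zmax 32.0 blk 279
  ext -87.8 58.8 block [-85.1  58.6] mid [485.9 439.9] mid by ends [502.2 439.9] yaw -0.0028
comp [150, 204, 19, 63, 406] [472.2 368.2  21.2] zmax 32.2 blk 313
  ext -95.6 85.0 block [-91.4  69. ] mid [461.2 370.3] mid by ends [484.2 366. ] yaw -0.185
comp [173, 204, 19, 54, 361] [494.2 301.5  22. ] zmax 32.7 blk 290
  ext -89.7 62.4 block [-84.8  60. ] mid [482.  304.2] mid by ends [498.  300.7] yaw -0.2171
comp [197, 204, 17, 62, 382] [474.5 234.7  21.8] zmax 31.8 blk 305
  ext -92.9 80.1 block [-90.4  64.6] mid [461.8 236.9] mid by ends [485.5 232.8] yaw -0.1695
table z -0.09545514503917708
60 76 1638 [ 481.6 -186.8   70.2] [ 403. -408.   60.] [563. -98.  76.]
67 74 1198 [ 480.6 -175.3   70.7] [ 405. -408.   67.] [563. -98.  74.]
76 84 129 [ 471.4 -208.4   77.9] [ 424. -405.   76.] [ 565. -111.   84.]
85 110 100 [ 521.4 -132.1  101.1] [ 508. -148.   95.] [ 536. -117.  107.]
18 30 3072 [ 489.7 -288.2   24.8] [ 403. -409.   18.] [576. -99.  30.]
[[551.0, -238.0, 73.0], [542.0, -238.0, 71.0], [540.0, -248.0, 22.0], [531.0, -247.0, 25.0], [522.0, -247.0, 27.0], [513.0, -248.0, 21.0], [504.0, -247.0, 24.0], [495.0, -246.0, 26.0], [487.0, -246.0, 25.0], [478.0, -246.0, 25.0], [469.0, -245.0, 27.0], [461.0, -244.0, 31.0], [452.0, -245.0, 25.0], [443.0, -244.0, 30.0], [433.0, -235.0, 74.0], [426.0, -245.0, 25.0], [418.0, -244.0, 26.0], [410.0, -248.0, 5.0], [401.0, -249.0, 2.0]]
```

View pics/grill.png

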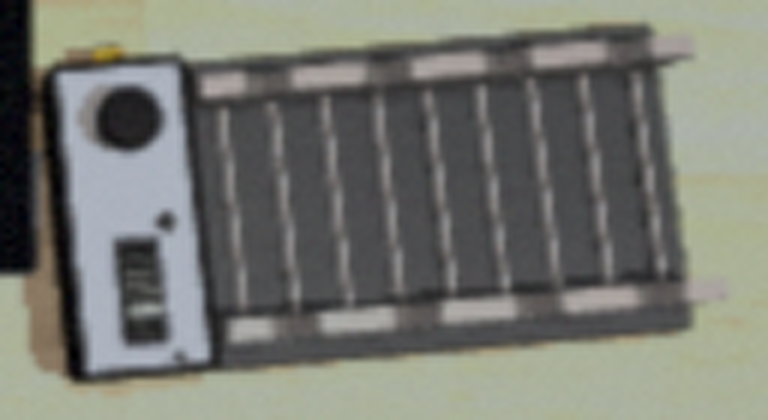

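The crop shows the box with the plunger at crop (130,118) and the wheel slot at (143,290). The near-rail notch gaps are at x≈295, 418, 540, 665 and the far-rail gaps at 267, 390, 511, 629. I'll fit the grill pose from these.

```bash
cat >> h.py <<'E'
def fitgrill(c,px,P):
    from scipy.optimize import least_squares
    def f(p):
        a=p[2]; X=np.c_[p[0]+np.cos(a)*P[:,0]-np.sin(a)*P[:,1],p[1]+np.sin(a)*P[:,0]+np.cos(a)*P[:,1],P[:,2]]
        Q=X@c['R'].T+c['t']; return np.r_[c['fx']*Q[:,0]/Q[:,2]+c['cx']-px[:,0],c['fy']*Q[:,1]/Q[:,2]+c['cy']-px[:,1]]
    r=least_squares(f,[485,-250,0.08],loss='soft_l1'); n=len(px); print(r.x.round(4),'\n',r.fun[:n].round(1),r.fun[n:].round(1)); return r.x
E
python3 - <<'E'
from h import *
c=shot('top')
cr=np.array([(130,118),(50,65),(185,62),(80,378),(215,365),(295,326),(418.5,316),(540,304),(665,293),(267.5,80),(390,71),(511,61),(629,52)],float)
P=np.array([(43,153,102),(75,186,71),(75,120,71),(-75,186,71),(-75,120,71)]+[(-57,y,74) for y in (84,28,-28,-84)]+[(57,y,74) for y in (84,28,-28,-84)],float)
px=np.array([312,195])+(cr+.5)/6-.5
p=fitgrill(c,px,P)
a=p[2]; R=np.array([[np.cos(a),-np.sin(a)],[np.sin(a),np.cos(a)]])
for n,q in dict(n1=(0,-84),n2=(0,-28),n3=(0,28),n4=(0,84),wheel=(-35,153),pl=(43,153)).items(): print(n,(p[:2]+R@q).round(1))
W=world(c)
# block only: high pts
m=(W[...,2]>22)&(W[...,2]<45)&(W[...,1]>150)&(W[...,0]<620)&(W[...,0]>250)&(W[...,1]<550)
n,l,st,ce=cv2.connectedComponentsWithStats(m.astype(np.uint8))
full=(W[...,2]>9)&(W[...,2]<45)&(W[...,1]>150)&(W[...,0]<650)
n2,l2,st2,_=cv2.connectedComponentsWithStats(full.astype(np.uint8))
for i in range(1,n):
    if st[i,4]<40: continue
    b=W[l==i][:,:2]; (cx,cy),(w,h),ang=cv2.minAreaRect(b.astype(np.float32))
    k=l2[l==i][0]; q=W[l2==k][:,:2]; cc=q.mean(0); d=np.linalg.svd(q-cc)[2][0]; d*=np.sign(d[0]); s=(q-cc)@d
    print(len(b),b.mean(0).round(1),'rect',round(cx,1),round(cy,1),round(w),round(h),'yaw',round(np.arctan2(d[1],d[0]),3),'len',np.ptp(s).round(),'ends-mid',(cc+d*((s.min()+s.max())/2+17.5)).round(1),W[l==i][:,2].mean().round(1))
E
```

```text
[ 4.923176e+02 -2.886071e+02  8.820000e-02] 
 [ 0.3 -0.5  0.4 -0.2  1.1  0.2 -0.1 -0.1 -0.6  0.3 -0.2 -0.4 -0. ] [-0.3 -0.5 -2.   0.9  1.1 -0.1 -0.1  0.2  0.4  0.1 -0.  -0.1 -0.3]
n1 [ 499.7 -372.3]
n2 [ 494.8 -316.5]
n3 [ 489.9 -260.7]
n4 [ 484.9 -204.9]
wheel [ 444.  -139.3]
pl [ 521.7 -132.4]
218 [525.4 441.4] rect 525.5 441.8 78 27 yaw 0.008 len 194.0 ends-mid [525.5 440.4] 25.5
201 [516.1 297.5] rect 517.0 297.9 26 77 yaw -0.215 len 194.0 ends-mid [515.8 296.8] 25.8
202 [492.3 232.7] rect 493.3 232.4 27 78 yaw -0.168 len 195.0 ends-mid [493.5 231.7] 25.7
209 [488.6 366.6] rect 489.0 366.7 27 78 yaw -0.185 len 193.0 ends-mid [488.4 365.4] 25.6
```

Emit:
step_arm --deltas '[{"x": 0.4,"y": 0.28,"rz": -0.2},{"x": 0.4,"y": 0.28,"rz": -0.2},{"x": 0.4,"y": 0.28,"rz": -0.2},{"x": 0.4,"y": 0.28,"rz": -0.2},{"x": 0.4,"y": 0.28,"rz": -0.2}]' --claw 0.58 --grip_force 40

```text
invalid input
```

Emit:
step_arm --deltas '[{"x": 0.3,"y": 0.4,"rz": -0.2},{"x": 0.3,"y": 0.4,"rz": -0.2},{"x": 0.3,"y": 0.4,"rz": -0.2},{"x": 0.3,"y": 0.4,"rz": -0.2},{"x": 0.3,"y": 0.4,"rz": -0.2}]'

```text
invalid input
```

Emit:
step_arm --deltas '[{"x": 0.1,"y": 0.5,"rz": -0.16},{"x": 0.1,"y": 0.5,"rz": -0.16},{"x": 0.1,"y": 0.5,"rz": -0.16},{"x": 0.1,"y": 0.5,"rz": -0.16},{"x": 0.1,"y": 0.5,"rz": -0.16}]'

```text
invalid input
```

Emit:
step_arm --deltas '[{"y": 0.5,"z": -0.1},{"y": 0.5,"z": -0.1},{"y": 0.5,"z": -0.1},{"y": 0.5,"z": -0.1},{"y": 0.5,"z": -0.1}]'

```text
invalid input
```

Emit:
step_arm --deltas '[{"x": 0.4,"y": 0.28,"z": 0,"rx": 0,"ry": 0,"rz": -0.2},{"x": 0.4,"y": 0.28,"z": 0,"rx": 0,"ry": 0,"rz": -0.2},{"x": 0.4,"y": 0.28,"z": 0,"rx": 0,"ry": 0,"rz": -0.2},{"x": 0.4,"y": 0.28,"z": 0,"rx": 0,"ry": 0,"rz": -0.2},{"x": 0.4,"y": 0.28,"z": 0,"rx": 0,"ry": 0,"rz": -0.2}]' --claw 0.58 --grip_force 40

```text
clock: 0.57
eef_pos: [330.5, -487.6, 249.9]
eef_rot: [[0.993, 0.117, 0.001], [0.117, -0.993, 0.001], [0.001, -0.001, -1.0]]
contact_force: [1.0, -0.3, 0.2]
gripper_width: 49.4
grasp_force: 0.0
```

Emit:
step_arm --deltas '[{"x": 0.3,"y": 0.4,"z": 0,"rx": 0,"ry": 0,"rz": -0.2},{"x": 0.3,"y": 0.4,"z": 0,"rx": 0,"ry": 0,"rz": -0.2},{"x": 0.3,"y": 0.4,"z": 0,"rx": 0,"ry": 0,"rz": -0.2},{"x": 0.3,"y": 0.4,"z": 0,"rx": 0,"ry": 0,"rz": -0.2},{"x": 0.3,"y": 0.4,"z": 0,"rx": 0,"ry": 0,"rz": -0.2}]'

```text
clock: 0.98
eef_pos: [449.4, -327.4, 250.0]
eef_rot: [[0.999, -0.041, 0.0], [-0.041, -0.999, 0.001], [0.0, -0.001, -1.0]]
contact_force: [1.2, -0.5, -0.2]
gripper_width: 49.5
grasp_force: 0.0
```

Emit:
step_arm --deltas '[{"x": 0.1,"y": 0.5,"z": 0,"rx": 0,"ry": 0,"rz": -0.16},{"x": 0.1,"y": 0.5,"z": 0,"rx": 0,"ry": 0,"rz": -0.16},{"x": 0.1,"y": 0.5,"z": 0,"rx": 0,"ry": 0,"rz": -0.16},{"x": 0.1,"y": 0.5,"z": 0,"rx": 0,"ry": 0,"rz": -0.16},{"x": 0.1,"y": 0.5,"z": 0,"rx": 0,"ry": 0,"rz": -0.16}]'

```text
clock: 1.4
eef_pos: [488.2, -127.6, 250.0]
eef_rot: [[0.986, -0.166, -0.0], [-0.166, -0.986, 0.0], [-0.0, -0.0, -1.0]]
contact_force: [1.4, 0.1, -0.6]
gripper_width: 49.5
grasp_force: 0.0
```

Emit:
step_arm --deltas '[{"x": 0,"y": 0.5,"z": 0,"rx": 0,"ry": 0,"rz": 0},{"x": 0,"y": 0.5,"z": 0,"rx": 0,"ry": 0,"rz": 0},{"x": 0,"y": 0.5,"z": 0,"rx": 0,"ry": 0,"rz": 0},{"x": 0,"y": 0.5,"z": 0,"rx": 0,"ry": 0,"rz": 0},{"x": 0,"y": 0.5,"z": 0,"rx": 0,"ry": 0,"rz": 0}]'

```text
clock: 1.82
eef_pos: [487.7, 72.8, 250.1]
eef_rot: [[0.986, -0.165, -0.0], [-0.165, -0.986, 0.001], [-0.0, -0.001, -1.0]]
contact_force: [0.3, 0.5, -0.6]
gripper_width: 49.4
grasp_force: 0.0
```

```bash
cat >> h.py <<'E'
def sk(c):
    W=world(c); out=[]
    m=(W[...,2]>22)&(W[...,2]<45)&(W[...,1]>150)&(W[...,0]<620)&(W[...,0]>250)&(W[...,1]<650)
    n,l,st,_=cv2.connectedComponentsWithStats(m.astype(np.uint8))
    for i in range(1,n):
        if st[i,4]<60: continue
        b=W[l==i][:,:2]; (cx,cy),wh,ang=cv2.minAreaRect(b.astype(np.float32))
        q=W[(W[...,2]>9)&(W[...,2]<45)&(np.hypot(W[...,0]-cx,W[...,1]-cy)<125)][:,:2]
        d=np.linalg.svd(b-b.mean(0))[2][0]; d*=np.sign(d[0])
        for _ in range(3):
            e=q-[cx,cy]; k=q[abs(e[:,0]*d[1]-e[:,1]*d[0])<14]; d=np.linalg.svd(k-k.mean(0))[2][0]; d*=np.sign(d[0])
        s=(k-[cx,cy])@d
        print('skewer',len(b),round(cx,1),round(cy,1),np.round(wh),'yaw',round(np.arctan2(d[1],d[0]),3),'ends',s.min().round(),s.max().round())
E
python3 -c "
from h import *
print(robot.finger_overhang)
sk(shot('top')); print(robot.read_state()['eef_pos'])"
```

```text
19.0
skewer 218 525.5 441.7 [77. 26.] yaw 0.008 ends -114.0 79.0
skewer 210 516.7 298.0 [27. 77.] yaw -0.216 ends -115.0 78.0
skewer 135 493.4 235.1 [23. 76.] yaw -0.113 ends -114.0 38.0
skewer 211 489.1 366.7 [26. 78.] yaw -0.183 ends -115.0 78.0
[487.3808543   77.17131922 250.12431048]
```

Emit:
step_arm --deltas '[{"x": 0.0125,"y": 0.386,"z": -0.3,"rx": 0,"ry": 0,"rz": 0},{"x": 0.0125,"y": 0.386,"z": -0.3,"rx": 0,"ry": 0,"rz": 0},{"x": 0.0125,"y": 0.386,"z": -0.3,"rx": 0,"ry": 0,"rz": 0},{"x": 0.0125,"y": 0.386,"z": -0.3,"rx": 0,"ry": 0,"rz": 0},{"x": 0.0125,"y": 0.386,"z": -0.3,"rx": 0,"ry": 0,"rz": 0}]'

```text
clock: 2.28
eef_pos: [491.7, 226.5, 127.4]
eef_rot: [[0.986, -0.165, -0.003], [-0.165, -0.986, -0.0], [-0.003, 0.001, -1.0]]
contact_force: [-0.9, -0.7, 0.1]
gripper_width: 49.7
grasp_force: 0.0
```

Emit:
step_arm --deltas '[{"x": 0,"y": 0,"z": 0,"rx": 0,"ry": 0,"rz": 0},{"x": 0,"y": 0,"z": -0.07,"rx": 0,"ry": 0,"rz": 0},{"x": 0,"y": 0,"z": -0.14,"rx": 0,"ry": 0,"rz": 0},{"x": 0,"y": 0,"z": -0.14,"rx": 0,"ry": 0,"rz": 0}]'

```text
clock: 2.62
eef_pos: [489.5, 223.0, 69.0]
eef_rot: [[0.986, -0.166, -0.01], [-0.166, -0.986, -0.003], [-0.009, 0.005, -1.0]]
contact_force: [-1.0, -0.6, -1.1]
gripper_width: 49.6
grasp_force: 0.0
```

```bash
python3 -c "
from h import *
sk(shot('top')); s=robot.read_state(); print(s['eef_pos'],s['eef_rot'].round(4) if hasattr(s['eef_rot'],'round') else s['eef_rot'],s['clock'])
s=robot.read_state(); print(s['eef_pos'],s['qpos'],s['joint_velocities'])"
```

```text
skewer 215 525.4 441.7 [27. 77.] yaw 0.006 ends -114.0 79.0
[490.92034544 223.35376344  71.46518882] [[ 0.986  -0.1665 -0.0067]
 [-0.1665 -0.986  -0.0022]
 [-0.0063  0.0033 -1.    ]] 2.6667
[490.92034544 223.35376344  71.46518882] [ 2.89076775e-01  3.67767477e-02  1.94646347e+00 -2.47087767e-04
  1.16545907e+00  2.02724321e+00] [-0.00253554 -0.04389923 -0.05630962  0.00050504  0.00698248  0.00103545]
```

Emit:
step_arm --deltas '[{"x": 0.005,"y": 0.022,"z": 0,"rx": 0,"ry": 0,"rz": 0},{"x": 0.005,"y": 0.022,"z": 0,"rx": 0,"ry": 0,"rz": 0},{"x": 0.005,"y": 0.022,"z": -0.06,"rx": 0,"ry": 0,"rz": 0},{"x": 0.005,"y": 0.022,"z": -0.118,"rx": 0,"ry": 0,"rz": 0},{"x": 0.005,"y": 0.022,"z": -0.118,"rx": 0,"ry": 0,"rz": 0}]'

```text
clock: 3.08
eef_pos: [493.8, 232.8, 25.1]
eef_rot: [[0.986, -0.166, -0.004], [-0.166, -0.986, -0.001], [-0.004, 0.002, -1.0]]
contact_force: [-1.2, -0.8, -0.7]
gripper_width: 49.5
grasp_force: 0.0
```

```bash
cat >> h.py <<'E'
def st():
    c=shot('top'); s=robot.read_state(); R=np.array(s['eef_rot'])
    print(round(s['clock'],2),'pos',np.round(s['eef_pos'],1),'yaw',round(np.arctan2(R[1,0],R[0,0]),4),'zax',R[:,2].round(4),'F',np.round(s['contact_force'],1),'w',round(s['gripper_width'],1),'g',round(s['grasp_force'],1)); return c
E
python3 -c "
from h import *
st()"
```

```text
3.13 pos [494.6 233.1  26.7] yaw -0.167 zax [-2.3e-03 -7.0e-04 -1.0e+00] F [-0.2  0.7  0.1] w 49.5 g 0.0
```

Emit:
step_arm --deltas '[{"x": 0,"y": 0,"z": -0.006,"rx": 0,"ry": 0,"rz": 0},{"x": 0,"y": 0,"z": -0.006,"rx": 0,"ry": 0,"rz": 0},{"x": 0,"y": 0,"z": -0.006,"rx": 0,"ry": 0,"rz": 0},{"x": 0,"y": 0,"z": -0.006,"rx": 0,"ry": 0,"rz": 0},{"x": 0,"y": 0,"z": -0.006,"rx": 0,"ry": 0,"rz": 0}]' --claw 0.15 --grip_force 50

```text
clock: 3.55
eef_pos: [497.0, 233.8, 26.9]
eef_rot: [[0.986, -0.166, 0.004], [-0.166, -0.986, 0.001], [0.003, -0.002, -1.0]]
contact_force: [0.5, 0.6, 6.1]
gripper_width: 24.9
grasp_force: 51.7
```

Emit:
step_arm --deltas '[{"x": 0,"y": 0,"z": 0,"rx": 0,"ry": 0,"rz": 0},{"x": 0,"y": 0,"z": 0.05,"rx": 0,"ry": 0,"rz": 0},{"x": 0,"y": 0,"z": 0.12,"rx": 0,"ry": 0,"rz": 0},{"x": 0,"y": 0,"z": 0.22,"rx": 0,"ry": 0,"rz": 0},{"x": 0,"y": 0,"z": 0.3,"rx": 0,"ry": 0,"rz": 0}]'

```text
clock: 3.97
eef_pos: [495.1, 233.3, 146.5]
eef_rot: [[0.986, -0.166, 0.0], [-0.166, -0.986, 0.0], [0.0, -0.0, -1.0]]
contact_force: [1.5, -0.0, -0.7]
gripper_width: 24.7
grasp_force: 50.9
```

```bash
python3 -c "
from h import *
st()"
```

```text
4.02 pos [499.4 234.7 154.7] yaw -0.1669 zax [ 0.0123  0.0039 -0.9999] F [3.1 2.5 3.7] w 24.8 g 50.9
```

Emit:
step_arm --deltas '[{"x": 0,"y": -0.06,"z": 0.05,"rx": 0,"ry": 0,"rz": 0.05},{"x": 0,"y": -0.5,"z": 0.05,"rx": 0,"ry": 0,"rz": 0.16},{"x": 0,"y": -0.5,"z": 0.05,"rx": 0,"ry": 0,"rz": 0.16},{"x": 0,"y": -0.5,"z": 0.05,"rx": 0,"ry": 0,"rz": 0.16},{"x": 0,"y": -0.5,"z": 0.05,"rx": 0,"ry": 0,"rz": 0.16}]'

```text
clock: 4.43
eef_pos: [494.9, 41.2, 164.8]
eef_rot: [[0.999, -0.04, 0.001], [-0.04, -0.999, -0.0], [0.001, 0.0, -1.0]]
contact_force: [1.5, -0.4, -1.5]
gripper_width: 24.7
grasp_force: 50.8
```

Emit:
step_arm --deltas '[{"x": 0,"y": -0.5,"z": 0,"rx": 0,"ry": 0,"rz": 0.165},{"x": 0,"y": -0.5,"z": 0,"rx": 0,"ry": 0,"rz": 0.165},{"x": 0,"y": -0.5,"z": 0,"rx": 0,"ry": 0,"rz": 0.165},{"x": 0,"y": -0.5,"z": 0,"rx": 0,"ry": 0,"rz": 0.165},{"x": 0,"y": -0.5,"z": 0,"rx": 0,"ry": 0,"rz": 0.165}]'

```text
clock: 4.85
eef_pos: [494.8, -159.6, 164.8]
eef_rot: [[0.996, 0.088, 0.001], [0.088, -0.996, -0.0], [0.001, 0.0, -1.0]]
contact_force: [0.9, 0.9, -0.5]
gripper_width: 24.7
grasp_force: 50.8
```

```bash
python3 -c "
from h import *
st();st();st()"
```

```text
4.9 pos [ 494.9 -165.5  165.2] yaw 0.0831 zax [ 8.0e-04 -5.9e-03 -1.0e+00] F [-1.7 -5.   0. ] w 24.8 g 50.8
4.95 pos [ 495.1 -162.1  165. ] yaw 0.0817 zax [ 6.e-04 -2.e-03 -1.e+00] F [ 0.9  0.6 -0.2] w 24.7 g 50.8
5.0 pos [ 495.  -159.6  164.7] yaw 0.0835 zax [ 0.e+00  1.e-04 -1.e+00] F [ 0.4  0.2 -1.7] w 24.6 g 50.8
```

Emit:
step_arm --deltas '[{"x": -0.008,"y": -0.06,"z": 0,"rx": 0,"ry": 0,"rz": 0.006},{"x": -0.016,"y": -0.1125,"z": 0,"rx": 0,"ry": 0,"rz": 0.006},{"x": -0.016,"y": -0.1125,"z": -0.06,"rx": 0,"ry": 0,"rz": 0.006},{"x": -0.016,"y": -0.1125,"z": -0.12,"rx": 0,"ry": 0,"rz": 0.006},{"x": -0.016,"y": -0.1125,"z": -0.14,"rx": 0,"ry": 0,"rz": 0.006}]'

```text
clock: 5.42
eef_pos: [487.0, -200.1, 105.0]
eef_rot: [[0.996, 0.094, -0.005], [0.094, -0.996, 0.003], [-0.005, -0.004, -1.0]]
contact_force: [0.1, 0.8, -2.6]
gripper_width: 24.7
grasp_force: 50.9
```

```bash
python3 -c "
from h import *
st();st();c=st()
cv2.imwrite('pics/p1.png',cv2.resize(c['img'][190:270,312:440,::-1],None,fx=6,fy=6,interpolation=cv2.INTER_CUBIC))
d=shot('side');cv2.imwrite('pics/p1s.png',cv2.resize(d['img'][230:340,220:330,::-1],None,fx=5,fy=5,interpolation=cv2.INTER_CUBIC))"
```

```text
5.47 pos [ 486.6 -199.8  104.3] yaw 0.0941 zax [-0.0066  0.0043 -1.    ] F [-1.1  1.1 -2.3] w 25.1 g 50.9
5.52 pos [ 487.4 -200.3  106.2] yaw 0.0942 zax [-0.0046  0.0031 -1.    ] F [-0.9 -0.5 -1.2] w 25.0 g 50.9
5.57 pos [ 488.6 -201.   108. ] yaw 0.0944 zax [-0.0017  0.0012 -1.    ] F [ 0.4 -0.7 -0.6] w 25.1 g 50.9
```

View pics/p1s.png

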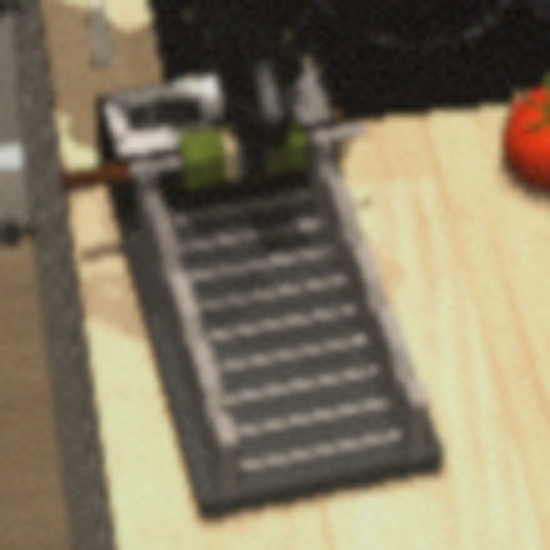

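The side crop shows the skewer held level above notch pair 4, with the handle towards the robot. Now the last few mm sideways, then down.

Emit:
step_arm --deltas '[{"x": 0,"y": -0.01,"z": 0,"rx": 0,"ry": 0,"rz": -0.008},{"x": 0,"y": -0.01,"z": -0.02,"rx": 0,"ry": 0,"rz": -0.008},{"x": 0,"y": -0.01,"z": -0.04,"rx": 0,"ry": 0,"rz": -0.008},{"x": 0,"y": -0.01,"z": -0.06,"rx": 0,"ry": 0,"rz": -0.008},{"x": 0,"y": -0.01,"z": -0.07,"rx": 0,"ry": 0,"rz": -0.008}]'

```text
clock: 6.03
eef_pos: [488.3, -205.8, 79.2]
eef_rot: [[0.996, 0.086, -0.002], [0.086, -0.996, 0.002], [-0.002, -0.002, -1.0]]
contact_force: [-3.9, 5.7, 16.4]
gripper_width: 25.0
grasp_force: 53.2
```

Emit:
step_arm --deltas '[{"x": 0,"y": 0,"z": 0,"rx": 0,"ry": 0,"rz": 0},{"x": 0,"y": 0,"z": 0,"rx": 0,"ry": 0,"rz": 0}]'

```text
clock: 6.2
eef_pos: [488.4, -205.7, 79.8]
eef_rot: [[0.996, 0.087, -0.002], [0.087, -0.996, 0.001], [-0.002, -0.002, -1.0]]
contact_force: [-0.0, 1.8, -0.9]
gripper_width: 24.6
grasp_force: 50.8
```

```bash
python3 -c "
from h import *
st()"
```

```text
6.25 pos [ 488.5 -205.9   80.1] yaw 0.0869 zax [-0.0013  0.001  -1.    ] F [-1.2  2.  -0.3] w 24.7 g 50.8
```

Emit:
step_arm --deltas '[{"x": 0,"y": 0,"z": 0,"rx": 0,"ry": 0,"rz": 0},{"x": 0,"y": 0,"z": 0,"rx": 0,"ry": 0,"rz": 0},{"x": 0,"y": 0,"z": 0,"rx": 0,"ry": 0,"rz": 0},{"x": 0,"y": 0,"z": 0.04,"rx": 0,"ry": 0,"rz": 0},{"x": 0,"y": 0,"z": 0.1,"rx": 0,"ry": 0,"rz": 0}]' --claw 0.5

```text
clock: 6.67
eef_pos: [487.2, -205.5, 118.5]
eef_rot: [[0.996, 0.086, -0.005], [0.086, -0.996, 0.003], [-0.005, -0.003, -1.0]]
contact_force: [-0.5, 0.1, 0.2]
gripper_width: 42.9
grasp_force: 0.0
```

Emit:
step_arm --deltas '[{"x": 0,"y": 0,"z": 0.1,"rx": 0,"ry": 0,"rz": 0},{"x": 0,"y": 0.15,"z": 0.2,"rx": 0,"ry": 0,"rz": -0.1},{"x": 0,"y": 0.4,"z": 0.2,"rx": 0,"ry": 0,"rz": -0.2},{"x": 0,"y": 0.4,"z": 0.2,"rx": 0,"ry": 0,"rz": -0.2},{"x": 0,"y": 0.4,"z": 0.2,"rx": 0,"ry": 0,"rz": -0.2}]' --claw 0.58

```text
clock: 7.08
eef_pos: [489.3, -46.8, 202.1]
eef_rot: [[0.997, -0.072, 0.003], [-0.072, -0.997, -0.001], [0.003, 0.001, -1.0]]
contact_force: [0.7, -0.4, 0.2]
gripper_width: 49.6
grasp_force: 0.0
```

```bash
cat >> h.py <<'E'
G=np.array([492.3,-288.6,.0882])
def seated(c):
    W=world(c); a=G[2]; d=W[...,:2]-G[:2]; gx=d[...,0]*np.cos(a)+d[...,1]*np.sin(a); gy=-d[...,0]*np.sin(a)+d[...,1]*np.cos(a)
    for k,y in enumerate((-84,-28,28,84)):
        m=(abs(gy-y)<22)&(abs(gx)<48)&(W[...,2]>55)&(W[...,2]<95)
        h=(abs(gy-y)<15)&(gx>-125)&(gx<-75)&(W[...,2]>45)
        t=(abs(gy-y)<15)&(gx>66)&(gx<90)&(W[...,2]>45)
        print('n',k+1,m.sum(),'block gx',gx[m].mean().round(1),'gy',gy[m].mean().round(1),'z',np.median(W[m][:,2]).round(1),'| handle gy',gy[h].mean().round(1),'z',np.median(W[h][:,2]).round(1),'xmin',gx[h].min().round(1),'| tip',t.sum(),gy[t].mean().round(1),np.median(W[t][:,2]).round(1)) if m.sum()>20 else print('n',k+1,'empty',m.sum())
E
python3 -W ignore -c "
from h import *
c=st();seated(c);sk(c)"
```

```text
7.13 pos [489.4 -40.2 202.9] yaw -0.0656 zax [ 0.0038  0.0045 -1.    ] F [0.1 4.2 0.5] w 49.6 g 0.0
n 1 empty 0
n 2 empty 0
n 3 empty 0
n 4 290 block gx -0.1 gy 85.2 z 76.6 | handle gy 84.2 z 70.3 xmin -112.6 | tip 15 84.4 68.5
skewer 214 525.3 441.1 [28. 78.] yaw 0.009 ends -114.0 80.0
skewer 206 516.3 298.1 [26. 77.] yaw -0.214 ends -115.0 79.0
skewer 216 488.5 366.4 [26. 79.] yaw -0.186 ends -114.0 79.0
```

Emit:
step_arm --deltas '[{"x": 0.067,"y": 0.48,"z": 0,"rx": 0,"ry": 0,"rz": -0.183},{"x": 0.067,"y": 0.48,"z": 0,"rx": 0,"ry": 0,"rz": -0.183},{"x": 0.067,"y": 0.48,"z": 0,"rx": 0,"ry": 0,"rz": -0.183},{"x": 0.067,"y": 0.48,"z": 0,"rx": 0,"ry": 0,"rz": -0.183},{"x": 0.067,"y": 0.48,"z": 0,"rx": 0,"ry": 0,"rz": -0.183}]'

```text
clock: 7.55
eef_pos: [516.0, 146.7, 201.0]
eef_rot: [[0.977, -0.211, 0.002], [-0.211, -0.977, 0.0], [0.001, -0.001, -1.0]]
contact_force: [1.4, -0.2, -0.3]
gripper_width: 49.6
grasp_force: 0.0
```

Emit:
step_arm --deltas '[{"x": 0,"y": 0.375,"z": -0.1,"rx": 0,"ry": 0,"rz": 0},{"x": 0,"y": 0.375,"z": -0.25,"rx": 0,"ry": 0,"rz": 0},{"x": 0,"y": 0.375,"z": -0.25,"rx": 0,"ry": 0,"rz": 0},{"x": 0,"y": 0.375,"z": -0.25,"rx": 0,"ry": 0,"rz": 0},{"x": 0,"y": 0.375,"z": -0.25,"rx": 0,"ry": 0,"rz": 0}]'

```text
clock: 7.97
eef_pos: [513.6, 296.5, 96.5]
eef_rot: [[0.978, -0.21, -0.004], [-0.21, -0.978, -0.001], [-0.004, 0.002, -1.0]]
contact_force: [-0.4, 0.1, -0.5]
gripper_width: 49.7
grasp_force: 0.0
```

```bash
python3 -W ignore -c "
from h import *
st();st();st();c=st();sk(c)"
```

```text
8.02 pos [512.9 296.8  95.4] yaw -0.2107 zax [-0.0064 -0.0012 -1.    ] F [-1.8 -0.6 -0.9] w 49.3 g 0.0
8.07 pos [513.8 295.2  97.3] yaw -0.2109 zax [-0.0049 -0.0021 -1.    ] F [-0.4 -0.4  0.2] w 49.8 g 0.0
8.12 pos [515.2 294.4  99.3] yaw -0.2123 zax [-0.002  -0.0014 -1.    ] F [-0.5  0.3 -0. ] w 50.0 g 0.0
8.17 pos [516.2 293.9 100.8] yaw -0.2136 zax [ 4.e-04 -5.e-04 -1.e+00] F [ 0.4 -0.1  0.6] w 49.1 g 0.0
skewer 95 475.7 368.6 [26. 40.] yaw -0.774 ends -22.0 124.0
```

Emit:
step_arm --deltas '[{"x": 0,"y": 0.01,"z": -0.04,"rx": 0,"ry": 0,"rz": 0},{"x": 0,"y": 0.01,"z": -0.09,"rx": 0,"ry": 0,"rz": 0},{"x": 0,"y": 0.01,"z": -0.14,"rx": 0,"ry": 0,"rz": 0},{"x": 0,"y": 0.01,"z": -0.185,"rx": 0,"ry": 0,"rz": 0},{"x": 0,"y": 0.01,"z": -0.185,"rx": 0,"ry": 0,"rz": 0}]'

```text
clock: 8.58
eef_pos: [514.7, 296.0, 24.5]
eef_rot: [[0.977, -0.214, -0.004], [-0.214, -0.977, -0.002], [-0.003, 0.003, -1.0]]
contact_force: [-0.8, -0.7, -0.8]
gripper_width: 49.6
grasp_force: 0.0
```

Emit:
step_arm --deltas '[{"x": 0,"y": 0,"z": 0,"rx": 0,"ry": 0,"rz": 0},{"x": 0,"y": 0,"z": 0,"rx": 0,"ry": 0,"rz": 0},{"x": 0,"y": 0,"z": 0,"rx": 0,"ry": 0,"rz": 0},{"x": 0,"y": 0,"z": 0,"rx": 0,"ry": 0,"rz": 0},{"x": 0,"y": 0,"z": 0,"rx": 0,"ry": 0,"rz": 0}]' --claw 0.15

```text
clock: 9.0
eef_pos: [517.7, 298.6, 29.1]
eef_rot: [[0.977, -0.212, 0.004], [-0.212, -0.977, 0.001], [0.004, -0.002, -1.0]]
contact_force: [-0.2, -2.3, 6.1]
gripper_width: 24.8
grasp_force: 52.2
```

Emit:
step_arm --deltas '[{"x": 0,"y": 0,"z": 0,"rx": 0,"ry": 0,"rz": 0},{"x": 0,"y": 0,"z": 0.07,"rx": 0,"ry": 0,"rz": 0},{"x": 0,"y": 0,"z": 0.16,"rx": 0,"ry": 0,"rz": 0},{"x": 0,"y": 0,"z": 0.26,"rx": 0,"ry": 0,"rz": 0},{"x": 0,"y": 0,"z": 0.35,"rx": 0,"ry": 0,"rz": 0}]'

```text
clock: 9.42
eef_pos: [515.5, 298.2, 168.6]
eef_rot: [[0.977, -0.212, 0.0], [-0.212, -0.977, 0.0], [0.0, -0.0, -1.0]]
contact_force: [1.8, 1.4, -0.4]
gripper_width: 24.5
grasp_force: 55.5
```

Emit:
step_arm --deltas '[{"x": 0,"y": -0.06,"z": 0,"rx": 0,"ry": 0,"rz": 0.05},{"x": 0,"y": -0.5,"z": 0,"rx": 0,"ry": 0,"rz": 0.2},{"x": 0,"y": -0.5,"z": 0,"rx": 0,"ry": 0,"rz": 0.2},{"x": 0,"y": -0.5,"z": 0,"rx": 0,"ry": 0,"rz": 0.2},{"x": 0,"y": -0.5,"z": 0,"rx": 0,"ry": 0,"rz": 0.2}]'

```text
clock: 9.83
eef_pos: [515.4, 107.0, 167.0]
eef_rot: [[0.998, -0.056, 0.001], [-0.056, -0.998, 0.0], [0.001, -0.0, -1.0]]
contact_force: [1.2, -0.4, -0.6]
gripper_width: 24.6
grasp_force: 55.6
```

```bash
python3 -W ignore -c "
from h import *
st();c=st();sk(c)"
```

```text
9.88 pos [515.7 100.4 166.8] yaw -0.0615 zax [ 6.0e-04 -5.7e-03 -1.0e+00] F [ 1.9 -4.7 -0.8] w 24.4 g 55.6
9.93 pos [515.8 103.7 166.8] yaw -0.0633 zax [ 6.0e-04 -1.6e-03 -1.0e+00] F [ 1.8  0.3 -0.8] w 25.0 g 55.6
skewer 210 525.3 441.3 [77. 28.] yaw 0.008 ends -114.0 79.0
skewer 200 489.0 366.0 [27. 78.] yaw -0.184 ends -114.0 79.0
```

Emit:
step_arm --deltas '[{"x": -0.062,"y": -0.48,"z": 0,"rx": 0,"ry": 0,"rz": 0.187},{"x": -0.062,"y": -0.48,"z": 0,"rx": 0,"ry": 0,"rz": 0.187},{"x": -0.062,"y": -0.48,"z": 0,"rx": 0,"ry": 0,"rz": 0.187},{"x": -0.062,"y": -0.48,"z": 0,"rx": 0,"ry": 0,"rz": 0.187},{"x": -0.062,"y": -0.48,"z": 0,"rx": 0,"ry": 0,"rz": 0.187}]'

```text
clock: 10.35
eef_pos: [490.5, -85.5, 167.0]
eef_rot: [[0.996, 0.089, 0.001], [0.089, -0.996, -0.001], [0.001, 0.001, -1.0]]
contact_force: [0.3, 1.3, -0.3]
gripper_width: 24.8
grasp_force: 55.6
```

Emit:
step_arm --deltas '[{"x": 0,"y": -0.438,"z": 0,"rx": 0,"ry": 0,"rz": 0},{"x": 0,"y": -0.438,"z": 0,"rx": 0,"ry": 0,"rz": 0},{"x": 0,"y": -0.438,"z": 0,"rx": 0,"ry": 0,"rz": 0},{"x": 0,"y": -0.438,"z": -0.06,"rx": 0,"ry": 0,"rz": 0},{"x": 0,"y": -0.438,"z": -0.12,"rx": 0,"ry": 0,"rz": 0}]'

```text
clock: 10.77
eef_pos: [493.9, -264.9, 123.1]
eef_rot: [[0.996, 0.087, 0.009], [0.087, -0.996, -0.008], [0.008, 0.008, -1.0]]
contact_force: [1.1, -0.1, -0.8]
gripper_width: 24.7
grasp_force: 55.6
```

```bash
python3 -W ignore -c "
from h import *
st();st();st();c=st();sk(c)"
```

```text
10.82 pos [ 489.2 -261.9  113.6] yaw 0.0859 zax [-3.3e-03  9.0e-04 -1.0e+00] F [-4.2  0.5 -5.7] w 24.6 g 55.5
10.87 pos [ 488.4 -258.9  113.9] yaw 0.0866 zax [-0.0068  0.005  -1.    ] F [-0.2  1.  -1.4] w 24.9 g 55.5
10.92 pos [ 489.4 -258.1  115.9] yaw 0.0882 zax [-0.0045  0.004  -1.    ] F [-0.   0.3 -1.5] w 24.4 g 55.5
10.97 pos [ 490.6 -257.9  117.7] yaw 0.0896 zax [-0.0017  0.002  -1.    ] F [ 0.2 -0.9  0. ] w 24.8 g 55.5
skewer 213 525.5 441.4 [26. 78.] yaw 0.008 ends -114.0 79.0
skewer 208 488.9 366.5 [27. 77.] yaw -0.186 ends -115.0 79.0
```

Emit:
step_arm --deltas '[{"x": 0,"y": -0.007,"z": -0.02,"rx": 0,"ry": 0,"rz": 0},{"x": 0,"y": -0.007,"z": -0.045,"rx": 0,"ry": 0,"rz": 0},{"x": 0,"y": -0.007,"z": -0.065,"rx": 0,"ry": 0,"rz": 0},{"x": 0,"y": -0.007,"z": -0.08,"rx": 0,"ry": 0,"rz": 0},{"x": 0,"y": -0.007,"z": -0.093,"rx": 0,"ry": 0,"rz": 0}]'

```text
clock: 11.38
eef_pos: [491.0, -261.1, 80.7]
eef_rot: [[0.996, 0.091, -0.0], [0.091, -0.996, -0.0], [-0.0, 0.0, -1.0]]
contact_force: [-3.0, -3.4, 15.9]
gripper_width: 25.0
grasp_force: 57.8
```

Emit:
step_arm --deltas '[{"x": 0,"y": 0,"z": 0,"rx": 0,"ry": 0,"rz": 0},{"x": 0,"y": 0,"z": 0,"rx": 0,"ry": 0,"rz": 0},{"x": 0,"y": 0,"z": 0,"rx": 0,"ry": 0,"rz": 0}]'

```text
clock: 11.63
eef_pos: [490.9, -261.2, 81.1]
eef_rot: [[0.996, 0.09, -0.0], [0.09, -0.996, 0.001], [-0.0, -0.001, -1.0]]
contact_force: [0.2, 0.3, -0.6]
gripper_width: 24.7
grasp_force: 55.6
```

Emit:
step_arm --deltas '[{"x": 0,"y": 0,"z": 0,"rx": 0,"ry": 0,"rz": 0},{"x": 0,"y": 0,"z": 0,"rx": 0,"ry": 0,"rz": 0},{"x": 0,"y": 0,"z": 0,"rx": 0,"ry": 0,"rz": 0},{"x": 0,"y": 0,"z": 0.04,"rx": 0,"ry": 0,"rz": 0},{"x": 0,"y": 0,"z": 0.1,"rx": 0,"ry": 0,"rz": 0}]' --claw 0.48

```text
clock: 12.05
eef_pos: [489.2, -260.5, 118.8]
eef_rot: [[0.996, 0.089, -0.005], [0.089, -0.996, 0.003], [-0.005, -0.004, -1.0]]
contact_force: [-0.8, -0.8, 0.0]
gripper_width: 41.2
grasp_force: 0.0
```

Emit:
step_arm --deltas '[{"x": 0,"y": 0,"z": 0.1,"rx": 0,"ry": 0,"rz": 0},{"x": 0,"y": 0.05,"z": 0.2,"rx": 0,"ry": 0,"rz": -0.1},{"x": 0,"y": 0.4,"z": 0.2,"rx": 0,"ry": 0,"rz": -0.2},{"x": 0,"y": 0.4,"z": 0.2,"rx": 0,"ry": 0,"rz": -0.2},{"x": 0,"y": 0.4,"z": 0.2,"rx": 0,"ry": 0,"rz": -0.2}]' --claw 0.58

```text
clock: 12.47
eef_pos: [491.4, -117.2, 202.6]
eef_rot: [[0.998, -0.069, 0.003], [-0.069, -0.998, -0.001], [0.003, 0.001, -1.0]]
contact_force: [0.9, -0.6, -0.5]
gripper_width: 49.5
grasp_force: 0.0
```

```bash
python3 -W ignore -c "
from h import *
c=st();seated(c);sk(c);st()"
```

```text
12.52 pos [ 490.9 -110.4  201.8] yaw -0.0632 zax [ 0.0017  0.005  -1.    ] F [2.  5.3 0.1] w 49.6 g 0.0
n 1 empty 0
n 2 empty 0
n 3 120 block gx -24.8 gy 26.8 z 76.7 | handle gy 28.3 z 70.3 xmin -114.6 | tip 0 nan nan
n 4 21 block gx -26.5 gy 94.4 z 76.2 | handle gy 78.3 z 67.6 xmin -112.8 | tip 0 nan nan
skewer 207 525.6 441.8 [77. 27.] yaw 0.008 ends -114.0 79.0
skewer 208 489.2 366.9 [26. 78.] yaw -0.184 ends -114.0 79.0
12.57 pos [ 491.  -113.6  201.5] yaw -0.0615 zax [ 0.0013  0.0012 -1.    ] F [ 0.7 -1.1  0.7] w 49.6 g 0.0
```

Emit:
step_arm --deltas '[{"x": 0,"y": 0.5,"z": 0,"rx": 0,"ry": 0,"rz": -0.15},{"x": 0,"y": 0.5,"z": 0,"rx": 0,"ry": 0,"rz": -0.15},{"x": 0,"y": 0.5,"z": 0,"rx": 0,"ry": 0,"rz": -0.15},{"x": 0,"y": 0.5,"z": 0,"rx": 0,"ry": 0,"rz": -0.15},{"x": 0,"y": 0.5,"z": 0,"rx": 0,"ry": 0,"rz": -0.15}]'

```text
clock: 12.98
eef_pos: [491.0, 83.7, 201.4]
eef_rot: [[0.983, -0.184, 0.001], [-0.184, -0.983, 0.0], [0.001, -0.0, -1.0]]
contact_force: [0.5, 0.4, 0.1]
gripper_width: 49.4
grasp_force: 0.0
```

Emit:
step_arm --deltas '[{"x": 0,"y": 0.48,"z": 0,"rx": 0,"ry": 0,"rz": 0},{"x": 0,"y": 0.48,"z": 0,"rx": 0,"ry": 0,"rz": 0},{"x": 0,"y": 0.48,"z": 0,"rx": 0,"ry": 0,"rz": 0},{"x": 0,"y": 0.48,"z": 0,"rx": 0,"ry": 0,"rz": 0},{"x": 0,"y": 0.48,"z": 0,"rx": 0,"ry": 0,"rz": 0}]'

```text
clock: 13.4
eef_pos: [490.9, 277.1, 201.2]
eef_rot: [[0.983, -0.182, 0.001], [-0.182, -0.983, 0.001], [0.001, -0.001, -1.0]]
contact_force: [0.0, -0.5, 0.7]
gripper_width: 49.6
grasp_force: 0.0
```

Emit:
step_arm --deltas '[{"x": 0,"y": 0.1,"z": 0,"rx": 0,"ry": 0,"rz": 0},{"x": 0,"y": 0.2,"z": -0.05,"rx": 0,"ry": 0,"rz": 0},{"x": 0,"y": 0.23,"z": -0.13,"rx": 0,"ry": 0,"rz": 0},{"x": 0,"y": 0.23,"z": -0.22,"rx": 0,"ry": 0,"rz": 0},{"x": 0,"y": 0.23,"z": -0.25,"rx": 0,"ry": 0,"rz": 0}]'

```text
clock: 13.82
eef_pos: [488.3, 365.0, 95.1]
eef_rot: [[0.983, -0.183, -0.007], [-0.183, -0.983, -0.005], [-0.006, 0.006, -1.0]]
contact_force: [-1.0, 0.4, -1.7]
gripper_width: 49.7
grasp_force: 0.0
```

```bash
python3 -W ignore -c "
from h import *
c=st();seated(c);sk(c);st();st();st()"
```

```text
13.87 pos [487.7 363.9  94. ] yaw -0.1848 zax [-0.0095 -0.0059 -0.9999] F [-1.3 -0.8 -2.6] w 49.7 g 0.0
n 1 empty 0
n 2 empty 0
n 3 316 block gx -0.2 gy 29.8 z 76.5 | handle gy 28.3 z 69.7 xmin -114.5 | tip 15 28.4 66.6
n 4 295 block gx -0.2 gy 85.3 z 76.8 | handle gy 84.1 z 69.4 xmin -112.7 | tip 16 84.1 66.8
skewer 60 516.0 361.6 [26. 23.] yaw 0.808 ends -16.0 117.0
13.92 pos [489.  364.2  97. ] yaw -0.1855 zax [-0.0066 -0.0041 -1.    ] F [ 0.8 -0.4  0.1] w 49.6 g 0.0
13.97 pos [490.8 365.  100.1] yaw -0.1859 zax [-0.0021 -0.0015 -1.    ] F [ 0.7 -0.2  0.6] w 49.9 g 0.0
14.02 pos [492.  365.6 102.3] yaw -0.1862 zax [ 1.3e-03  5.0e-04 -1.0e+00] F [0.1 0.2 0.2] w 49.6 g 0.0
```

Emit:
step_arm --deltas '[{"x": -0.005,"y": 0.003,"z": -0.04,"rx": 0,"ry": 0,"rz": 0},{"x": -0.005,"y": 0.003,"z": -0.09,"rx": 0,"ry": 0,"rz": 0},{"x": -0.005,"y": 0.003,"z": -0.14,"rx": 0,"ry": 0,"rz": 0},{"x": -0.005,"y": 0.003,"z": -0.187,"rx": 0,"ry": 0,"rz": 0},{"x": -0.005,"y": 0.003,"z": -0.187,"rx": 0,"ry": 0,"rz": 0}]'

```text
clock: 14.43
eef_pos: [488.7, 366.0, 25.3]
eef_rot: [[0.983, -0.185, -0.002], [-0.185, -0.983, -0.001], [-0.002, 0.001, -1.0]]
contact_force: [-1.3, -0.0, -1.0]
gripper_width: 49.6
grasp_force: 0.0
```

Emit:
step_arm --deltas '[{"x": 0,"y": 0,"z": 0,"rx": 0,"ry": 0,"rz": 0},{"x": 0,"y": 0,"z": 0,"rx": 0,"ry": 0,"rz": 0},{"x": 0,"y": 0,"z": 0,"rx": 0,"ry": 0,"rz": 0},{"x": 0,"y": 0,"z": 0,"rx": 0,"ry": 0,"rz": 0},{"x": 0,"y": 0,"z": 0,"rx": 0,"ry": 0,"rz": 0}]' --claw 0.15

```text
clock: 14.85
eef_pos: [491.2, 368.2, 29.5]
eef_rot: [[0.983, -0.184, 0.005], [-0.184, -0.983, 0.002], [0.004, -0.003, -1.0]]
contact_force: [-0.7, -1.4, 7.1]
gripper_width: 24.6
grasp_force: 52.4
```

Emit:
step_arm --deltas '[{"x": 0,"y": 0,"z": 0,"rx": 0,"ry": 0,"rz": 0},{"x": 0,"y": 0,"z": 0.07,"rx": 0,"ry": 0,"rz": 0},{"x": 0,"y": 0,"z": 0.16,"rx": 0,"ry": 0,"rz": 0},{"x": 0,"y": 0,"z": 0.26,"rx": 0,"ry": 0,"rz": 0},{"x": 0,"y": 0,"z": 0.35,"rx": 0,"ry": 0,"rz": 0}]'

```text
clock: 15.27
eef_pos: [488.9, 367.2, 168.8]
eef_rot: [[0.983, -0.184, 0.001], [-0.184, -0.983, 0.001], [0.001, -0.001, -1.0]]
contact_force: [1.3, 0.0, -0.8]
gripper_width: 24.6
grasp_force: 51.5
```

Emit:
step_arm --deltas '[{"x": 0,"y": -0.06,"z": 0,"rx": 0,"ry": 0,"rz": 0.05},{"x": 0,"y": -0.5,"z": 0,"rx": 0,"ry": 0,"rz": 0.2},{"x": 0,"y": -0.5,"z": 0,"rx": 0,"ry": 0,"rz": 0.2},{"x": 0,"y": -0.5,"z": 0,"rx": 0,"ry": 0,"rz": 0.2},{"x": 0,"y": -0.5,"z": 0,"rx": 0,"ry": 0,"rz": 0.2}]'

```text
clock: 15.68
eef_pos: [488.7, 175.1, 167.1]
eef_rot: [[1.0, -0.027, 0.002], [-0.027, -1.0, 0.0], [0.002, -0.0, -1.0]]
contact_force: [1.0, -0.0, -1.0]
gripper_width: 24.7
grasp_force: 51.5
```

Emit:
step_arm --deltas '[{"x": 0,"y": -0.5,"z": 0,"rx": 0,"ry": 0,"rz": 0.15},{"x": 0,"y": -0.5,"z": 0,"rx": 0,"ry": 0,"rz": 0.15},{"x": 0,"y": -0.5,"z": 0,"rx": 0,"ry": 0,"rz": 0.15},{"x": 0,"y": -0.5,"z": 0,"rx": 0,"ry": 0,"rz": 0.15},{"x": 0,"y": -0.5,"z": 0,"rx": 0,"ry": 0,"rz": 0.15}]'

```text
clock: 16.1
eef_pos: [488.7, -25.8, 167.2]
eef_rot: [[0.996, 0.089, 0.002], [0.089, -0.996, -0.001], [0.002, 0.001, -1.0]]
contact_force: [1.0, 0.1, -1.1]
gripper_width: 24.4
grasp_force: 51.5
```

```bash
python3 -W ignore -c "
from h import *
st();c=st();sk(c);st()"
```

```text
16.15 pos [489.  -31.1 167.3] yaw 0.0846 zax [ 0.0018 -0.0057 -1.    ] F [ 0.  -4.5 -1.3] w 24.6 g 51.5
16.2 pos [489.1 -27.9 167.2] yaw 0.0832 zax [ 0.0018 -0.0019 -1.    ] F [ 0.2  0.5 -0.1] w 24.6 g 51.5
skewer 216 525.6 441.3 [26. 78.] yaw 0.007 ends -114.0 79.0
16.25 pos [489.1 -25.7 167. ] yaw 0.0849 zax [ 1.4e-03 -2.0e-04 -1.0e+00] F [ 0.7  0.  -0.6] w 24.9 g 51.5
```

Emit:
step_arm --deltas '[{"x": 0.02,"y": -0.4,"z": 0,"rx": 0,"ry": 0,"rz": 0.003},{"x": 0.02,"y": -0.4,"z": 0,"rx": 0,"ry": 0,"rz": 0.003},{"x": 0.02,"y": -0.4,"z": 0,"rx": 0,"ry": 0,"rz": 0.003},{"x": 0.02,"y": -0.4,"z": 0,"rx": 0,"ry": 0,"rz": 0.003},{"x": 0.02,"y": -0.4,"z": 0,"rx": 0,"ry": 0,"rz": 0.003}]'

```text
clock: 16.67
eef_pos: [497.7, -187.5, 167.2]
eef_rot: [[0.996, 0.088, 0.002], [0.088, -0.996, -0.003], [0.001, 0.003, -1.0]]
contact_force: [-0.7, -0.1, -0.9]
gripper_width: 24.8
grasp_force: 51.5
```

Emit:
step_arm --deltas '[{"x": 0,"y": -0.1,"z": 0,"rx": 0,"ry": 0,"rz": 0},{"x": 0,"y": -0.2,"z": 0,"rx": 0,"ry": 0,"rz": 0},{"x": 0,"y": -0.29,"z": 0,"rx": 0,"ry": 0,"rz": 0},{"x": 0,"y": -0.33,"z": -0.06,"rx": 0,"ry": 0,"rz": 0},{"x": 0,"y": -0.33,"z": -0.12,"rx": 0,"ry": 0,"rz": 0}]'

```text
clock: 17.08
eef_pos: [499.2, -318.8, 120.6]
eef_rot: [[0.996, 0.09, 0.005], [0.09, -0.996, -0.005], [0.005, 0.005, -1.0]]
contact_force: [-0.1, 0.3, -1.0]
gripper_width: 24.9
grasp_force: 51.5
```

```bash
python3 -W ignore -c "
from h import *
st();st();st();st();c=st();sk(c)"
```

```text
17.13 pos [ 495.6 -314.3  113. ] yaw 0.0911 zax [-0.0045  0.0043 -1.    ] F [-2.9  1.6 -4.5] w 24.6 g 51.5
17.18 pos [ 495.1 -312.9  113.7] yaw 0.0924 zax [-0.0066  0.0062 -1.    ] F [-0.4  0.5 -1.6] w 24.8 g 51.5
17.23 pos [ 496.1 -313.2  115.9] yaw 0.0931 zax [-0.0041  0.0041 -1.    ] F [-0.  -0.  -0.1] w 24.8 g 51.5
17.28 pos [ 497.2 -313.9  117.9] yaw 0.0937 zax [-0.0012  0.0015 -1.    ] F [-0.3  0.2 -0.5] w 24.4 g 51.5
17.33 pos [ 497.9 -314.4  119.2] yaw 0.0939 zax [ 8.e-04 -3.e-04 -1.e+00] F [ 0.4 -0.   0.2] w 24.6 g 51.5
skewer 219 525.5 441.7 [78. 27.] yaw 0.008 ends -114.0 80.0
```

Emit:
step_arm --deltas '[{"x": -0.002,"y": -0.006,"z": -0.02,"rx": 0,"ry": 0,"rz": -0.007},{"x": -0.002,"y": -0.006,"z": -0.045,"rx": 0,"ry": 0,"rz": -0.007},{"x": -0.002,"y": -0.006,"z": -0.065,"rx": 0,"ry": 0,"rz": -0.007},{"x": -0.002,"y": -0.006,"z": -0.082,"rx": 0,"ry": 0,"rz": -0.007},{"x": -0.002,"y": -0.006,"z": -0.095,"rx": 0,"ry": 0,"rz": -0.007}]'

```text
clock: 17.75
eef_pos: [495.9, -317.0, 80.7]
eef_rot: [[0.996, 0.087, -0.002], [0.087, -0.996, 0.003], [-0.002, -0.003, -1.0]]
contact_force: [-12.7, 11.5, 35.2]
gripper_width: 24.8
grasp_force: 56.0
```

Emit:
step_arm --deltas '[{"x": 0,"y": 0,"z": 0,"rx": 0,"ry": 0,"rz": 0},{"x": 0,"y": 0,"z": 0,"rx": 0,"ry": 0,"rz": 0},{"x": 0,"y": 0,"z": 0,"rx": 0,"ry": 0,"rz": 0}]'

```text
clock: 18.0
eef_pos: [495.9, -317.0, 81.0]
eef_rot: [[0.996, 0.087, -0.002], [0.087, -0.996, 0.003], [-0.002, -0.003, -1.0]]
contact_force: [-4.8, 4.7, 7.4]
gripper_width: 24.9
grasp_force: 52.7
```

Emit:
step_arm --deltas '[{"x": 0,"y": 0,"z": 0,"rx": 0,"ry": 0,"rz": 0},{"x": 0,"y": 0,"z": 0,"rx": 0,"ry": 0,"rz": 0},{"x": 0,"y": 0,"z": 0,"rx": 0,"ry": 0,"rz": 0},{"x": 0,"y": 0,"z": 0.04,"rx": 0,"ry": 0,"rz": 0},{"x": 0,"y": 0,"z": 0.1,"rx": 0,"ry": 0,"rz": 0}]' --claw 0.48

```text
clock: 18.42
eef_pos: [494.3, -316.4, 116.9]
eef_rot: [[0.996, 0.086, -0.005], [0.086, -0.996, 0.004], [-0.005, -0.005, -1.0]]
contact_force: [-0.2, -0.6, -0.7]
gripper_width: 40.9
grasp_force: 0.0
```

Emit:
step_arm --deltas '[{"x": 0,"y": 0,"z": 0.1,"rx": 0,"ry": 0,"rz": 0},{"x": 0,"y": 0.05,"z": 0.2,"rx": 0,"ry": 0,"rz": -0.1},{"x": 0,"y": 0.4,"z": 0.2,"rx": 0,"ry": 0,"rz": -0.1},{"x": 0,"y": 0.4,"z": 0.2,"rx": 0,"ry": 0,"rz": -0.1},{"x": 0,"y": 0.4,"z": 0.2,"rx": 0,"ry": 0,"rz": -0.1}]' --claw 0.58

```text
clock: 18.83
eef_pos: [496.4, -173.5, 201.0]
eef_rot: [[1.0, 0.006, 0.002], [0.006, -1.0, -0.001], [0.002, 0.001, -1.0]]
contact_force: [0.9, 0.7, -0.7]
gripper_width: 49.6
grasp_force: 0.0
```

Emit:
step_arm --deltas '[{"x": 0.08,"y": 0.5,"z": 0,"rx": 0,"ry": 0,"rz": 0},{"x": 0.08,"y": 0.5,"z": 0,"rx": 0,"ry": 0,"rz": 0},{"x": 0.08,"y": 0.5,"z": 0,"rx": 0,"ry": 0,"rz": 0},{"x": 0.08,"y": 0.5,"z": 0,"rx": 0,"ry": 0,"rz": 0},{"x": 0.08,"y": 0.5,"z": 0,"rx": 0,"ry": 0,"rz": 0}]'

```text
clock: 19.25
eef_pos: [528.2, 28.2, 199.8]
eef_rot: [[1.0, 0.009, 0.001], [0.009, -1.0, 0.0], [0.001, -0.0, -1.0]]
contact_force: [0.9, -1.1, -0.0]
gripper_width: 50.0
grasp_force: 0.0
```

```bash
python3 -W ignore -c "
from h import *
c=st();seated(c);sk(c);st();st();st()"
```

```text
19.3 pos [528.5  33.2 199.8] yaw 0.0132 zax [ 0.001   0.0048 -1.    ] F [-1.   3.3  0.4] w 49.5 g 0.0
n 1 empty 0
n 2 326 block gx -0.9 gy -25.8 z 76.3 | handle gy -27.3 z 70.3 xmin -113.4 | tip 14 -27.7 67.3
n 3 318 block gx -0.4 gy 29.8 z 76.4 | handle gy 28.5 z 70.4 xmin -114.5 | tip 15 28.5 66.5
n 4 292 block gx -0.2 gy 85.2 z 76.6 | handle gy 84.2 z 70.2 xmin -112.7 | tip 16 84.3 68.2
skewer 212 524.4 441.7 [81. 27.] yaw 0.009 ends -113.0 80.0
19.35 pos [528.3  30.1 199.7] yaw 0.0143 zax [ 3.0e-04  1.4e-03 -1.0e+00] F [-0.5 -0.3 -0.2] w 49.4 g 0.0
19.4 pos [528.2  27.9 199.6] yaw 0.0125 zax [-1.e-04 -2.e-04 -1.e+00] F [ 0.3 -0.1 -0.3] w 49.7 g 0.0
19.45 pos [528.1  26.5 199.6] yaw 0.0104 zax [-4.e-04 -5.e-04 -1.e+00] F [-0.1  0.2  0.3] w 49.3 g 0.0
```

Emit:
step_arm --deltas '[{"x": -0.006,"y": 0.48,"z": 0,"rx": 0,"ry": 0,"rz": 0},{"x": -0.006,"y": 0.48,"z": 0,"rx": 0,"ry": 0,"rz": 0},{"x": -0.006,"y": 0.48,"z": 0,"rx": 0,"ry": 0,"rz": 0},{"x": -0.006,"y": 0.48,"z": 0,"rx": 0,"ry": 0,"rz": 0},{"x": -0.006,"y": 0.48,"z": 0,"rx": 0,"ry": 0,"rz": 0}]'

```text
clock: 19.87
eef_pos: [525.9, 219.2, 199.8]
eef_rot: [[1.0, 0.007, 0.0], [0.007, -1.0, 0.001], [0.0, -0.001, -1.0]]
contact_force: [-0.4, 0.3, -0.6]
gripper_width: 49.6
grasp_force: 0.0
```

Emit:
step_arm --deltas '[{"x": 0,"y": 0.36,"z": 0,"rx": 0,"ry": 0,"rz": 0},{"x": 0,"y": 0.36,"z": 0,"rx": 0,"ry": 0,"rz": 0},{"x": 0,"y": 0.36,"z": 0,"rx": 0,"ry": 0,"rz": 0},{"x": 0,"y": 0.36,"z": 0,"rx": 0,"ry": 0,"rz": 0},{"x": 0,"y": 0.36,"z": 0,"rx": 0,"ry": 0,"rz": 0}]'

```text
clock: 20.28
eef_pos: [526.2, 363.8, 199.5]
eef_rot: [[1.0, 0.01, -0.0], [0.01, -1.0, 0.001], [-0.0, -0.001, -1.0]]
contact_force: [0.4, -1.2, -0.2]
gripper_width: 49.5
grasp_force: 0.0
```

Emit:
step_arm --deltas '[{"x": 0,"y": 0.1,"z": 0,"rx": 0,"ry": 0,"rz": 0},{"x": 0,"y": 0.2,"z": -0.05,"rx": 0,"ry": 0,"rz": 0},{"x": 0,"y": 0.2,"z": -0.13,"rx": 0,"ry": 0,"rz": 0},{"x": 0,"y": 0.2,"z": -0.22,"rx": 0,"ry": 0,"rz": 0},{"x": 0,"y": 0.2,"z": -0.25,"rx": 0,"ry": 0,"rz": 0}]'

```text
clock: 20.7
eef_pos: [523.9, 438.2, 93.2]
eef_rot: [[1.0, 0.007, -0.008], [0.006, -1.0, -0.006], [-0.008, 0.006, -1.0]]
contact_force: [-1.4, -1.1, -2.0]
gripper_width: 50.0
grasp_force: 0.0
```

```bash
python3 -W ignore -c "
from h import *
c=st();sk(c);st();st();st()"
```

```text
20.75 pos [523.3 437.5  92.1] yaw 0.006 zax [-0.0098 -0.0073 -0.9999] F [-2.5 -1.6 -1.1] w 49.5 g 0.0
skewer 88 503.3 441.8 [33. 25.] yaw 0.017 ends -92.0 101.0
20.8 pos [524.4 438.4  95.3] yaw 0.0059 zax [-0.0069 -0.0051 -1.    ] F [ 0.1 -0.5  0.8] w 49.6 g 0.0
20.85 pos [526.  439.7  98.7] yaw 0.006 zax [-0.0023 -0.0019 -1.    ] F [-0.5  0.6  0.7] w 49.5 g 0.0
20.9 pos [527.2 440.7 101.2] yaw 0.0062 zax [ 1.2e-03  5.0e-04 -1.0e+00] F [0.5 0.2 0.2] w 49.4 g 0.0
```

Emit:
step_arm --deltas '[{"x": -0.004,"y": 0.002,"z": -0.04,"rx": 0,"ry": 0,"rz": 0},{"x": -0.004,"y": 0.002,"z": -0.09,"rx": 0,"ry": 0,"rz": 0},{"x": -0.004,"y": 0.002,"z": -0.14,"rx": 0,"ry": 0,"rz": 0},{"x": -0.004,"y": 0.002,"z": -0.184,"rx": 0,"ry": 0,"rz": 0},{"x": -0.004,"y": 0.002,"z": -0.184,"rx": 0,"ry": 0,"rz": 0}]'

```text
clock: 21.32
eef_pos: [524.0, 441.3, 25.4]
eef_rot: [[1.0, 0.007, -0.002], [0.007, -1.0, -0.001], [-0.002, 0.001, -1.0]]
contact_force: [-0.7, -0.9, -0.1]
gripper_width: 49.9
grasp_force: 0.0
```

Emit:
step_arm --deltas '[{"x": 0,"y": 0,"z": 0,"rx": 0,"ry": 0,"rz": 0},{"x": 0,"y": 0,"z": 0,"rx": 0,"ry": 0,"rz": 0},{"x": 0,"y": 0,"z": 0,"rx": 0,"ry": 0,"rz": 0},{"x": 0,"y": 0,"z": 0,"rx": 0,"ry": 0,"rz": 0},{"x": 0,"y": 0,"z": 0,"rx": 0,"ry": 0,"rz": 0}]' --claw 0.15

```text
clock: 21.73
eef_pos: [526.3, 443.7, 29.9]
eef_rot: [[1.0, 0.008, 0.005], [0.008, -1.0, 0.003], [0.005, -0.003, -1.0]]
contact_force: [-0.6, -0.6, 6.3]
gripper_width: 24.7
grasp_force: 52.7
```

Emit:
step_arm --deltas '[{"x": 0,"y": 0,"z": 0,"rx": 0,"ry": 0,"rz": 0},{"x": 0,"y": 0,"z": 0.07,"rx": 0,"ry": 0,"rz": 0},{"x": 0,"y": 0,"z": 0.16,"rx": 0,"ry": 0,"rz": 0},{"x": 0,"y": 0,"z": 0.26,"rx": 0,"ry": 0,"rz": 0},{"x": 0,"y": 0,"z": 0.35,"rx": 0,"ry": 0,"rz": 0}]'

```text
clock: 22.15
eef_pos: [524.1, 442.5, 168.6]
eef_rot: [[1.0, 0.008, 0.001], [0.008, -1.0, 0.0], [0.001, -0.0, -1.0]]
contact_force: [1.0, 0.9, -0.3]
gripper_width: 24.6
grasp_force: 51.8
```

Emit:
step_arm --deltas '[{"x": 0,"y": -0.06,"z": 0,"rx": 0,"ry": 0,"rz": 0},{"x": 0,"y": -0.5,"z": 0,"rx": 0,"ry": 0,"rz": 0.1},{"x": 0,"y": -0.5,"z": 0,"rx": 0,"ry": 0,"rz": 0.1},{"x": 0,"y": -0.5,"z": 0,"rx": 0,"ry": 0,"rz": 0.1},{"x": 0,"y": -0.5,"z": 0,"rx": 0,"ry": 0,"rz": 0.1}]'

```text
clock: 22.57
eef_pos: [523.8, 250.3, 166.9]
eef_rot: [[0.996, 0.088, 0.001], [0.088, -0.996, 0.0], [0.001, -0.0, -1.0]]
contact_force: [0.2, -0.3, -0.8]
gripper_width: 24.8
grasp_force: 51.8
```

Emit:
step_arm --deltas '[{"x": -0.04,"y": -0.48,"z": 0,"rx": 0,"ry": 0,"rz": 0},{"x": -0.04,"y": -0.48,"z": 0,"rx": 0,"ry": 0,"rz": 0},{"x": -0.04,"y": -0.48,"z": 0,"rx": 0,"ry": 0,"rz": 0},{"x": -0.04,"y": -0.48,"z": 0,"rx": 0,"ry": 0,"rz": 0},{"x": -0.04,"y": -0.48,"z": 0,"rx": 0,"ry": 0,"rz": 0}]'

```text
clock: 22.98
eef_pos: [507.6, 56.8, 166.9]
eef_rot: [[0.996, 0.085, 0.001], [0.085, -0.996, -0.001], [0.001, 0.001, -1.0]]
contact_force: [-0.0, 0.3, 0.1]
gripper_width: 24.7
grasp_force: 51.8
```

Emit:
step_arm --deltas '[{"x": 0,"y": -0.48,"z": 0,"rx": 0,"ry": 0,"rz": 0},{"x": 0,"y": -0.48,"z": 0,"rx": 0,"ry": 0,"rz": 0},{"x": 0,"y": -0.48,"z": 0,"rx": 0,"ry": 0,"rz": 0},{"x": 0,"y": -0.48,"z": 0,"rx": 0,"ry": 0,"rz": 0},{"x": 0,"y": -0.48,"z": 0,"rx": 0,"ry": 0,"rz": 0}]'

```text
clock: 23.4
eef_pos: [507.9, -135.7, 167.2]
eef_rot: [[0.996, 0.084, 0.001], [0.084, -0.996, -0.002], [0.001, 0.002, -1.0]]
contact_force: [0.5, 0.0, 0.1]
gripper_width: 24.9
grasp_force: 51.8
```

```bash
python3 -W ignore -c "
from h import *
st();st();st()"
```

```text
23.45 pos [ 508.1 -138.5  167.4] yaw 0.0818 zax [ 0.0016 -0.0045 -1.    ] F [-0.2 -3.3 -0.1] w 24.7 g 51.8
23.5 pos [ 508.1 -135.7  167.2] yaw 0.0815 zax [ 0.0013 -0.0015 -1.    ] F [-0.1  1.2 -0.9] w 24.4 g 51.8
23.55 pos [ 508.1 -133.7  166.9] yaw 0.0831 zax [ 9.e-04 -0.e+00 -1.e+00] F [ 0.7  0.5 -0.9] w 24.8 g 51.8
```

Emit:
step_arm --deltas '[{"x": -0.018,"y": -0.4,"z": 0,"rx": 0,"ry": 0,"rz": 0.003},{"x": -0.018,"y": -0.4,"z": 0,"rx": 0,"ry": 0,"rz": 0.003},{"x": -0.018,"y": -0.4,"z": 0,"rx": 0,"ry": 0,"rz": 0.003},{"x": -0.018,"y": -0.4,"z": 0,"rx": 0,"ry": 0,"rz": 0.003},{"x": -0.018,"y": -0.4,"z": 0,"rx": 0,"ry": 0,"rz": 0.003}]'

```text
clock: 23.97
eef_pos: [501.0, -296.2, 167.1]
eef_rot: [[0.996, 0.086, 0.001], [0.086, -0.996, -0.003], [0.001, 0.003, -1.0]]
contact_force: [-0.6, -0.4, -1.2]
gripper_width: 24.7
grasp_force: 51.8
```

Emit:
step_arm --deltas '[{"x": 0,"y": -0.1,"z": 0,"rx": 0,"ry": 0,"rz": 0},{"x": 0,"y": -0.2,"z": 0,"rx": 0,"ry": 0,"rz": 0},{"x": 0,"y": -0.2,"z": 0,"rx": 0,"ry": 0,"rz": 0},{"x": 0,"y": -0.2,"z": -0.06,"rx": 0,"ry": 0,"rz": 0},{"x": 0,"y": -0.2,"z": -0.12,"rx": 0,"ry": 0,"rz": 0}]'

```text
clock: 24.38
eef_pos: [502.9, -372.4, 120.2]
eef_rot: [[0.996, 0.089, 0.004], [0.089, -0.996, -0.003], [0.004, 0.003, -1.0]]
contact_force: [0.2, -0.4, -1.3]
gripper_width: 24.8
grasp_force: 51.8
```

```bash
python3 -W ignore -c "
from h import *
st();st();st();st();c=st()"
```

```text
24.43 pos [ 499.6 -369.   112.6] yaw 0.0898 zax [-0.0048  0.0054 -1.    ] F [-4.   1.7 -5. ] w 24.8 g 51.7
24.48 pos [ 499.2 -368.4  113.4] yaw 0.0903 zax [-0.0066  0.0069 -1.    ] F [ 0.   0.6 -2.4] w 24.9 g 51.8
24.53 pos [ 500.2 -369.4  115.8] yaw 0.0905 zax [-0.004   0.0043 -1.    ] F [-0.2  0.5 -1.7] w 24.9 g 51.8
24.58 pos [ 501.2 -370.6  118. ] yaw 0.0904 zax [-0.0011  0.0014 -1.    ] F [ 0.1  0.1 -0.6] w 24.6 g 51.8
24.63 pos [ 501.8 -371.4  119.4] yaw 0.0904 zax [ 9.e-04 -5.e-04 -1.e+00] F [0.3 0.8 0.1] w 24.7 g 51.8
```

Emit:
step_arm --deltas '[{"x": -0.002,"y": -0.003,"z": -0.02,"rx": 0,"ry": 0,"rz": -0.003},{"x": -0.002,"y": -0.003,"z": -0.045,"rx": 0,"ry": 0,"rz": -0.003},{"x": -0.002,"y": -0.003,"z": -0.065,"rx": 0,"ry": 0,"rz": -0.003},{"x": -0.002,"y": -0.003,"z": -0.082,"rx": 0,"ry": 0,"rz": -0.003},{"x": -0.002,"y": -0.003,"z": -0.092,"rx": 0,"ry": 0,"rz": -0.003}]'

```text
clock: 25.05
eef_pos: [499.7, -373.0, 81.3]
eef_rot: [[0.996, 0.087, -0.002], [0.087, -0.996, 0.002], [-0.002, -0.002, -1.0]]
contact_force: [-8.3, 7.4, 21.7]
gripper_width: 24.9
grasp_force: 54.7
```

Emit:
step_arm --deltas '[{"x": 0,"y": 0,"z": 0,"rx": 0,"ry": 0,"rz": 0},{"x": 0,"y": 0,"z": 0,"rx": 0,"ry": 0,"rz": 0},{"x": 0,"y": 0,"z": 0,"rx": 0,"ry": 0,"rz": 0}]'

```text
clock: 25.3
eef_pos: [499.7, -372.9, 81.5]
eef_rot: [[0.996, 0.087, -0.002], [0.087, -0.996, 0.001], [-0.001, -0.002, -1.0]]
contact_force: [-4.3, 3.4, 4.0]
gripper_width: 24.8
grasp_force: 52.4
```

Emit:
step_arm --deltas '[{"x": 0,"y": 0,"z": 0,"rx": 0,"ry": 0,"rz": 0},{"x": 0,"y": 0,"z": 0,"rx": 0,"ry": 0,"rz": 0},{"x": 0,"y": 0,"z": 0,"rx": 0,"ry": 0,"rz": 0},{"x": 0,"y": 0,"z": 0.04,"rx": 0,"ry": 0,"rz": 0},{"x": 0,"y": 0,"z": 0.1,"rx": 0,"ry": 0,"rz": 0}]' --claw 0.48

```text
clock: 25.72
eef_pos: [498.6, -371.9, 118.3]
eef_rot: [[0.996, 0.086, -0.004], [0.086, -0.996, 0.004], [-0.004, -0.005, -1.0]]
contact_force: [0.4, 0.5, -0.1]
gripper_width: 40.9
grasp_force: 0.0
```

Emit:
step_arm --deltas '[{"x": 0,"y": 0,"z": 0.1,"rx": 0,"ry": 0,"rz": 0},{"x": -0.05,"y": 0.05,"z": 0.2,"rx": 0,"ry": 0,"rz": 0},{"x": -0.14,"y": 0.4,"z": 0.2,"rx": 0,"ry": 0,"rz": 0},{"x": -0.14,"y": 0.4,"z": 0.2,"rx": 0,"ry": 0,"rz": 0},{"x": -0.14,"y": 0.4,"z": 0.2,"rx": 0,"ry": 0,"rz": 0}]'

```text
clock: 26.13
eef_pos: [450.2, -235.2, 201.6]
eef_rot: [[0.996, 0.085, 0.002], [0.085, -0.996, -0.001], [0.002, 0.002, -1.0]]
contact_force: [0.6, 1.2, -0.2]
gripper_width: 40.8
grasp_force: 0.0
```

Emit:
step_arm --deltas '[{"x": 0,"y": 0.4,"z": 0,"rx": 0,"ry": 0,"rz": 0},{"x": 0,"y": 0.4,"z": 0,"rx": 0,"ry": 0,"rz": 0},{"x": 0,"y": 0.4,"z": 0,"rx": 0,"ry": 0,"rz": 0},{"x": 0,"y": 0.4,"z": 0,"rx": 0,"ry": 0,"rz": 0},{"x": 0,"y": 0.4,"z": 0,"rx": 0,"ry": 0,"rz": 0}]' --claw 0

```text
clock: 26.55
eef_pos: [450.1, -71.0, 200.5]
eef_rot: [[0.996, 0.093, 0.001], [0.093, -0.996, 0.002], [0.001, -0.002, -1.0]]
contact_force: [0.8, -0.2, -0.4]
gripper_width: -0.4
grasp_force: 0.0
```

```bash
python3 -W ignore -c "
from h import *
c=st();seated(c);st();st();c=st()
u=c['img'][190:260,310:440,::-1];cv2.imwrite('pics/p2.png',cv2.resize(u,None,fx=6,fy=6,interpolation=cv2.INTER_CUBIC))"
```

```text
26.6 pos [450.4 -73.3 200.6] yaw 0.0917 zax [ 1.3e-03 -2.0e-04 -1.0e+00] F [-0.2 -1.  -0.6] w -0.0 g 0.0
n 1 332 block gx -0.3 gy -81.5 z 76.3 | handle gy -83.1 z 69.8 xmin -114.7 | tip 15 -83.7 67.4
n 2 323 block gx -0.9 gy -25.9 z 76.4 | handle gy -27.3 z 70.3 xmin -113.5 | tip 13 -27.7 68.6
n 3 317 block gx -0.4 gy 29.8 z 76.4 | handle gy 28.3 z 69.8 xmin -114.5 | tip 15 28.5 66.1
n 4 123 block gx 2.8 gy 79.4 z 77.2 | handle gy 84.2 z 70.4 xmin -112.9 | tip 16 84.3 67.6
26.65 pos [450.5 -74.8 200.7] yaw 0.0896 zax [ 1.1e-03 -8.0e-04 -1.0e+00] F [-0.1 -0.5 -0.1] w -0.3 g 0.0
26.7 pos [450.5 -75.8 200.7] yaw 0.0876 zax [ 8.e-04 -8.e-04 -1.e+00] F [ 0.1  0.2 -0. ] w 0.2 g 0.0
26.75 pos [450.6 -76.5 200.7] yaw 0.0862 zax [ 6.e-04 -7.e-04 -1.e+00] F [-0.7 -1.   0.6] w -0.2 g 0.0
```

View pics/p2.png

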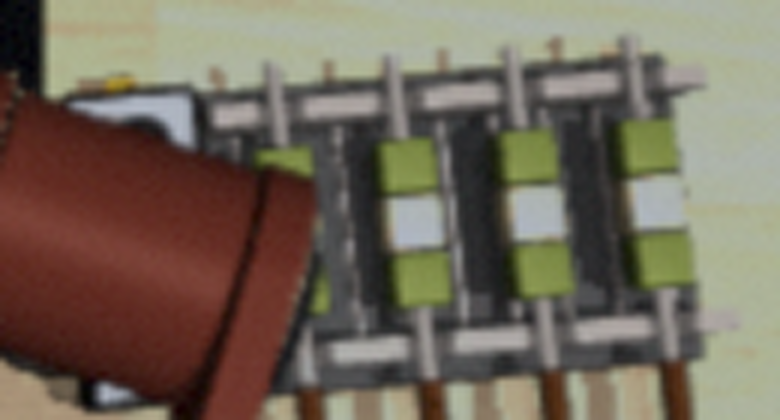

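All four skewers show in their notches in the crop: handles to the near side, blocks at x≈287, 415, 535 and 657. Next is the wheel.

Emit:
step_arm --deltas '[{"x": -0.044,"y": -0.157,"z": 0,"rx": 0,"ry": 0,"rz": 0.004},{"x": -0.044,"y": -0.157,"z": -0.05,"rx": 0,"ry": 0,"rz": 0.004},{"x": -0.044,"y": -0.157,"z": -0.11,"rx": 0,"ry": 0,"rz": 0.004},{"x": -0.044,"y": -0.157,"z": -0.17,"rx": 0,"ry": 0,"rz": 0.004},{"x": -0.044,"y": -0.157,"z": -0.2,"rx": 0,"ry": 0,"rz": 0.004}]'

```text
clock: 27.17
eef_pos: [431.0, -139.8, 117.5]
eef_rot: [[0.996, 0.086, -0.004], [0.086, -0.996, 0.002], [-0.004, -0.002, -1.0]]
contact_force: [-0.6, 0.4, -0.8]
gripper_width: -0.2
grasp_force: 0.0
```

Emit:
step_arm --deltas '[{"x": 0,"y": 0,"z": 0,"rx": 0,"ry": 0,"rz": 0},{"x": 0,"y": 0,"z": 0,"rx": 0,"ry": 0,"rz": 0},{"x": 0,"y": 0,"z": 0,"rx": 0,"ry": 0,"rz": 0},{"x": 0,"y": 0,"z": 0,"rx": 0,"ry": 0,"rz": 0}]'

```text
clock: 27.5
eef_pos: [433.9, -139.3, 122.4]
eef_rot: [[0.996, 0.09, 0.003], [0.09, -0.996, -0.002], [0.003, 0.002, -1.0]]
contact_force: [-0.1, -0.3, 0.2]
gripper_width: -0.0
grasp_force: 0.0
```

```bash
python3 -W ignore -c "
from h import *
st()
c=shot('side');cv2.imwrite('pics/w1.png',cv2.resize(c['img'][215:285,215:315,::-1],None,fx=7,fy=7,interpolation=cv2.INTER_CUBIC))"
```

```text
27.55 pos [ 433.8 -139.1  122.3] yaw 0.09 zax [ 0.0028 -0.0014 -1.    ] F [-0.2 -0.6  0. ] w 0.1 g 0.0
```

View pics/w1.png

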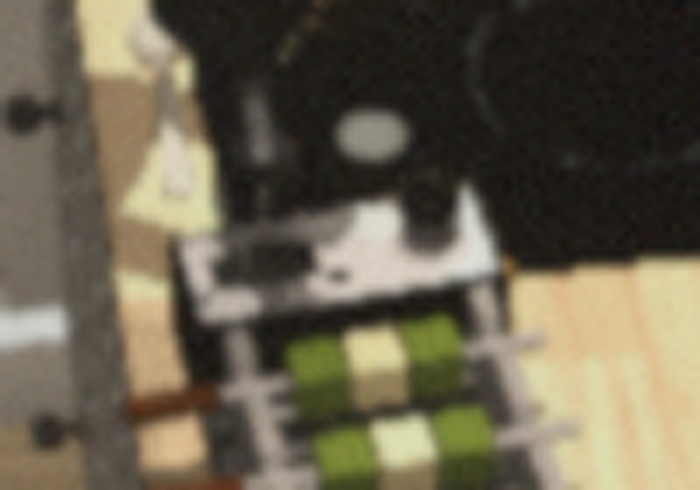

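The side crop shows the closed fingers over the near half of the box and the wheel slot at (265,262). Now down to the rim.

Emit:
step_arm --deltas '[{"x": 0,"y": 0,"z": -0.014,"rx": 0,"ry": 0,"rz": 0},{"x": 0,"y": 0,"z": -0.028,"rx": 0,"ry": 0,"rz": 0},{"x": 0,"y": 0,"z": -0.04,"rx": 0,"ry": 0,"rz": 0},{"x": 0,"y": 0,"z": -0.05,"rx": 0,"ry": 0,"rz": 0},{"x": 0,"y": 0,"z": -0.05,"rx": 0,"ry": 0,"rz": 0}]'

```text
clock: 28.02
eef_pos: [431.8, -138.1, 99.0]
eef_rot: [[0.996, 0.09, -0.002], [0.09, -0.996, 0.001], [-0.002, -0.001, -1.0]]
contact_force: [-0.6, 0.6, 0.5]
gripper_width: 0.0
grasp_force: 0.0
```

Emit:
step_arm --deltas '[{"x": 0,"y": 0,"z": 0,"rx": 0,"ry": 0,"rz": 0},{"x": 0,"y": 0,"z": 0,"rx": 0,"ry": 0,"rz": 0},{"x": 0,"y": 0,"z": -0.004,"rx": 0,"ry": 0,"rz": 0},{"x": 0,"y": 0,"z": -0.004,"rx": 0,"ry": 0,"rz": 0},{"x": 0,"y": 0,"z": -0.004,"rx": 0,"ry": 0,"rz": 0}]'

```text
clock: 28.43
eef_pos: [432.8, -138.7, 99.0]
eef_rot: [[0.996, 0.09, 0.0], [0.09, -0.996, -0.0], [0.0, 0.0, -1.0]]
contact_force: [-0.3, -0.3, -0.2]
gripper_width: -0.0
grasp_force: 0.0
```

Emit:
step_arm --deltas '[{"x": 0,"y": 0,"z": -0.002,"rx": 0,"ry": 0,"rz": 0},{"x": 0,"y": 0,"z": -0.002,"rx": 0,"ry": 0,"rz": 0},{"x": 0,"y": 0,"z": -0.002,"rx": 0,"ry": 0,"rz": 0},{"x": 0,"y": 0,"z": -0.002,"rx": 0,"ry": 0,"rz": 0}]'

```text
clock: 28.77
eef_pos: [432.9, -138.7, 98.6]
eef_rot: [[0.996, 0.09, 0.0], [0.09, -0.996, -0.0], [0.0, 0.0, -1.0]]
contact_force: [-1.5, 1.3, 2.8]
gripper_width: -0.0
grasp_force: 1.8
```

Emit:
step_arm --deltas '[{"x": 0,"y": 0,"z": -0.001,"rx": 0,"ry": 0,"rz": 0},{"x": 0,"y": 0,"z": -0.002,"rx": 0,"ry": 0,"rz": 0},{"x": 0,"y": 0,"z": -0.002,"rx": 0,"ry": 0,"rz": 0}]'

```text
clock: 29.02
eef_pos: [433.3, -138.8, 98.5]
eef_rot: [[0.996, 0.09, 0.001], [0.09, -0.996, -0.0], [0.001, 0.0, -1.0]]
contact_force: [-2.0, 2.6, 6.3]
gripper_width: 0.0
grasp_force: 3.6
```

Emit:
step_arm --deltas '[{"x": 0.006,"y": 0.0005,"z": 0,"rx": 0,"ry": 0,"rz": 0},{"x": 0.012,"y": 0.001,"z": 0,"rx": 0,"ry": 0,"rz": 0},{"x": 0.018,"y": 0.0015,"z": 0,"rx": 0,"ry": 0,"rz": 0},{"x": 0.024,"y": 0.002,"z": 0,"rx": 0,"ry": 0,"rz": 0},{"x": 0.03,"y": 0.0025,"z": 0,"rx": 0,"ry": 0,"rz": 0}]'

```text
clock: 29.43
eef_pos: [445.9, -137.6, 98.9]
eef_rot: [[0.996, 0.09, 0.002], [0.09, -0.996, 0.0], [0.002, 0.0, -1.0]]
contact_force: [-0.3, 3.3, 8.0]
gripper_width: 0.1
grasp_force: 4.2
```

Emit:
step_arm --deltas '[{"x": 0.006,"y": 0.0005,"z": 0.0006,"rx": 0,"ry": 0,"rz": 0},{"x": 0.012,"y": 0.001,"z": 0.0006,"rx": 0,"ry": 0,"rz": 0},{"x": 0.018,"y": 0.0015,"z": 0.0006,"rx": 0,"ry": 0,"rz": 0},{"x": 0.022,"y": 0.002,"z": 0.0006,"rx": 0,"ry": 0,"rz": 0}]'

```text
clock: 29.77
eef_pos: [454.5, -136.9, 98.7]
eef_rot: [[0.996, 0.09, 0.002], [0.09, -0.996, 0.0], [0.002, 0.0, -1.0]]
contact_force: [-0.9, 2.0, 5.8]
gripper_width: -0.2
grasp_force: 2.8
```

```bash
python3 -W ignore -c "
from h import *
st()
c=shot('side');cv2.imwrite('pics/w2.png',cv2.resize(c['img'][235:270,230:290,::-1],None,fx=12,fy=12,interpolation=cv2.INTER_CUBIC))"
```

```text
29.82 pos [ 454.7 -136.8   98.7] yaw 0.0898 zax [ 0.0023 -0.     -1.    ] F [-0.6  2.2  5.5] w -0.5 g 2.8
```

View pics/w2.png

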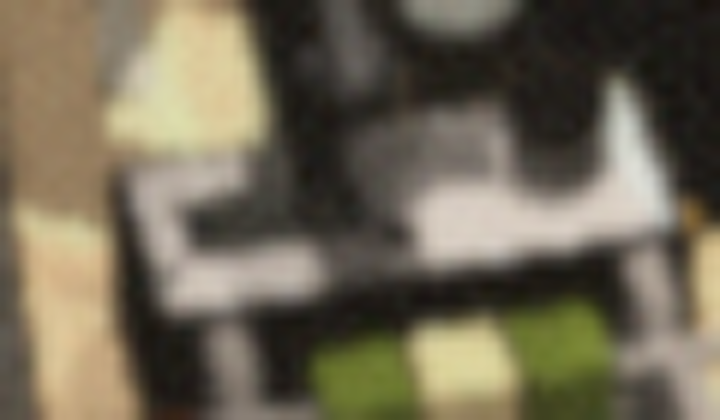

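The view is blurred. The fingertip stands over the slot's far half at about (330,200), and the white line is hidden. I lift and stroke again.

Emit:
step_arm --deltas '[{"x": 0,"y": 0,"z": 0.02,"rx": 0,"ry": 0,"rz": 0},{"x": -0.03,"y": -0.006,"z": 0.03,"rx": 0,"ry": 0,"rz": 0},{"x": -0.055,"y": -0.009,"z": 0.03,"rx": 0,"ry": 0,"rz": 0},{"x": -0.055,"y": -0.009,"z": 0.03,"rx": 0,"ry": 0,"rz": 0},{"x": -0.055,"y": -0.009,"z": 0.03,"rx": 0,"ry": 0,"rz": 0}]'

```text
clock: 30.28
eef_pos: [431.3, -140.4, 109.5]
eef_rot: [[0.996, 0.089, 0.0], [0.089, -0.996, -0.0], [0.0, 0.0, -1.0]]
contact_force: [0.7, -0.6, -0.3]
gripper_width: 0.1
grasp_force: 0.0
```

Emit:
step_arm --deltas '[{"x": 0,"y": 0,"z": -0.006,"rx": 0,"ry": 0,"rz": 0},{"x": 0,"y": 0,"z": -0.013,"rx": 0,"ry": 0,"rz": 0},{"x": 0,"y": 0,"z": -0.02,"rx": 0,"ry": 0,"rz": 0},{"x": 0,"y": 0,"z": -0.026,"rx": 0,"ry": 0,"rz": 0},{"x": 0,"y": 0,"z": -0.028,"rx": 0,"ry": 0,"rz": 0}]'

```text
clock: 30.7
eef_pos: [431.6, -140.3, 98.2]
eef_rot: [[0.996, 0.09, -0.001], [0.09, -0.996, 0.0], [-0.001, -0.0, -1.0]]
contact_force: [-1.5, 1.0, 4.6]
gripper_width: 0.1
grasp_force: 2.6
```

Emit:
step_arm --deltas '[{"x": 0,"y": 0,"z": 0,"rx": 0,"ry": 0,"rz": 0},{"x": 0,"y": 0,"z": 0,"rx": 0,"ry": 0,"rz": 0},{"x": 0,"y": 0,"z": -0.001,"rx": 0,"ry": 0,"rz": 0},{"x": 0,"y": 0,"z": -0.001,"rx": 0,"ry": 0,"rz": 0}]'

```text
clock: 31.03
eef_pos: [431.7, -140.4, 98.3]
eef_rot: [[0.996, 0.09, 0.0], [0.09, -0.996, 0.0], [0.0, -0.0, -1.0]]
contact_force: [-1.5, 1.3, 4.5]
gripper_width: 0.1
grasp_force: 2.0
```

Emit:
step_arm --deltas '[{"x": 0.006,"y": 0.0005,"z": -0.0005,"rx": 0,"ry": 0,"rz": 0},{"x": 0.012,"y": 0.001,"z": -0.0005,"rx": 0,"ry": 0,"rz": 0},{"x": 0.018,"y": 0.0015,"z": -0.0005,"rx": 0,"ry": 0,"rz": 0},{"x": 0.024,"y": 0.002,"z": -0.0005,"rx": 0,"ry": 0,"rz": 0},{"x": 0.03,"y": 0.0025,"z": -0.0005,"rx": 0,"ry": 0,"rz": 0}]'

```text
clock: 31.45
eef_pos: [442.8, -139.9, 98.8]
eef_rot: [[0.996, 0.09, -0.004], [0.09, -0.996, -0.001], [-0.004, 0.001, -1.0]]
contact_force: [-8.6, 0.7, 11.3]
gripper_width: 0.2
grasp_force: 5.6
```

Emit:
step_arm --deltas '[{"x": 0.006,"y": 0.0005,"z": 0,"rx": 0,"ry": 0,"rz": 0},{"x": 0.012,"y": 0.001,"z": 0,"rx": 0,"ry": 0,"rz": 0},{"x": 0.018,"y": 0.0015,"z": 0,"rx": 0,"ry": 0,"rz": 0},{"x": 0.024,"y": 0.002,"z": 0,"rx": 0,"ry": 0,"rz": 0},{"x": 0.026,"y": 0.0025,"z": 0,"rx": 0,"ry": 0,"rz": 0}]'

```text
clock: 31.87
eef_pos: [453.8, -139.2, 98.7]
eef_rot: [[0.996, 0.09, -0.002], [0.09, -0.996, -0.002], [-0.002, 0.002, -1.0]]
contact_force: [-4.2, -1.6, 7.5]
gripper_width: -0.0
grasp_force: 4.1
```

Emit:
step_arm --deltas '[{"x": 0,"y": 0,"z": 0.02,"rx": 0,"ry": 0,"rz": 0},{"x": -0.03,"y": -0.003,"z": 0.03,"rx": 0,"ry": 0,"rz": 0},{"x": -0.055,"y": -0.005,"z": 0.03,"rx": 0,"ry": 0,"rz": 0},{"x": -0.055,"y": -0.005,"z": 0.03,"rx": 0,"ry": 0,"rz": 0},{"x": -0.055,"y": -0.005,"z": 0.03,"rx": 0,"ry": 0,"rz": 0}]'

```text
clock: 32.28
eef_pos: [431.9, -140.4, 109.7]
eef_rot: [[0.996, 0.089, 0.001], [0.089, -0.996, -0.0], [0.001, 0.0, -1.0]]
contact_force: [-0.1, -0.6, 0.1]
gripper_width: -0.2
grasp_force: 0.0
```

Emit:
step_arm --deltas '[{"x": 0,"y": 0,"z": -0.006,"rx": 0,"ry": 0,"rz": 0},{"x": 0,"y": 0,"z": -0.013,"rx": 0,"ry": 0,"rz": 0},{"x": 0,"y": 0,"z": -0.02,"rx": 0,"ry": 0,"rz": 0},{"x": 0,"y": 0,"z": -0.026,"rx": 0,"ry": 0,"rz": 0},{"x": 0,"y": 0,"z": -0.029,"rx": 0,"ry": 0,"rz": 0}]'

```text
clock: 32.7
eef_pos: [432.1, -140.4, 98.2]
eef_rot: [[0.996, 0.09, -0.001], [0.09, -0.996, 0.0], [-0.001, -0.0, -1.0]]
contact_force: [-3.3, 2.4, 7.3]
gripper_width: 0.3
grasp_force: 4.2
```

Emit:
step_arm --deltas '[{"x": 0.006,"y": 0.0005,"z": -0.0005,"rx": 0,"ry": 0,"rz": 0},{"x": 0.012,"y": 0.001,"z": -0.0005,"rx": 0,"ry": 0,"rz": 0},{"x": 0.018,"y": 0.0015,"z": -0.0005,"rx": 0,"ry": 0,"rz": 0},{"x": 0.024,"y": 0.002,"z": -0.0005,"rx": 0,"ry": 0,"rz": 0},{"x": 0.03,"y": 0.0025,"z": -0.0005,"rx": 0,"ry": 0,"rz": 0}]'

```text
clock: 33.12
eef_pos: [443.5, -139.9, 98.9]
eef_rot: [[0.996, 0.09, -0.003], [0.09, -0.996, -0.001], [-0.003, 0.001, -1.0]]
contact_force: [-6.0, 0.6, 8.7]
gripper_width: -0.3
grasp_force: 4.2
```

Emit:
step_arm --deltas '[{"x": 0.006,"y": 0.0005,"z": 0,"rx": 0,"ry": 0,"rz": 0},{"x": 0.012,"y": 0.001,"z": 0,"rx": 0,"ry": 0,"rz": 0},{"x": 0.018,"y": 0.0015,"z": 0,"rx": 0,"ry": 0,"rz": 0},{"x": 0.024,"y": 0.002,"z": 0,"rx": 0,"ry": 0,"rz": 0},{"x": 0.026,"y": 0.0025,"z": 0,"rx": 0,"ry": 0,"rz": 0}]'

```text
clock: 33.53
eef_pos: [454.4, -138.9, 98.7]
eef_rot: [[0.996, 0.09, -0.001], [0.09, -0.996, -0.001], [-0.002, 0.001, -1.0]]
contact_force: [-5.2, -1.2, 5.6]
gripper_width: -0.0
grasp_force: 2.9
```

Emit:
step_arm --deltas '[{"x": 0,"y": 0,"z": 0.05,"rx": 0,"ry": 0,"rz": 0},{"x": 0,"y": 0,"z": 0.11,"rx": 0,"ry": 0,"rz": 0},{"x": 0.08,"y": 0.008,"z": 0.11,"rx": 0,"ry": 0,"rz": 0},{"x": 0.168,"y": 0.016,"z": 0.11,"rx": 0,"ry": 0,"rz": 0},{"x": 0.168,"y": 0.016,"z": 0.11,"rx": 0,"ry": 0,"rz": 0}]'

```text
clock: 33.95
eef_pos: [525.8, -132.0, 142.2]
eef_rot: [[0.996, 0.091, 0.003], [0.091, -0.996, -0.0], [0.003, 0.0, -1.0]]
contact_force: [-0.5, -0.5, -0.4]
gripper_width: 0.1
grasp_force: 0.0
```

Emit:
step_arm --deltas '[{"x": 0,"y": 0,"z": 0,"rx": 0,"ry": 0,"rz": 0},{"x": 0,"y": 0,"z": 0,"rx": 0,"ry": 0,"rz": 0},{"x": 0,"y": 0,"z": 0,"rx": 0,"ry": 0,"rz": 0}]'

```text
clock: 34.2
eef_pos: [520.6, -131.9, 141.4]
eef_rot: [[0.996, 0.089, -0.001], [0.089, -0.996, 0.0], [-0.001, -0.0, -1.0]]
contact_force: [0.1, -0.6, 0.3]
gripper_width: 0.1
grasp_force: 0.0
```

```bash
python3 -W ignore -c "
from h import *
c=st();seated(c)
d=shot('side')
a=cv2.resize(d['img'][235:270,230:290,::-1],(720,420),interpolation=cv2.INTER_CUBIC)
cv2.imwrite('pics/w3.png',a)"
```

```text
34.25 pos [ 520.6 -132.   141.6] yaw 0.0894 zax [-8.e-04  2.e-04 -1.e+00] F [ 0.3  0.2 -0.2] w -0.1 g 0.0
n 1 332 block gx -0.2 gy -81.6 z 76.2 | handle gy -83.0 z 69.7 xmin -114.6 | tip 15 -83.7 67.3
n 2 323 block gx -0.8 gy -26.0 z 76.0 | handle gy -27.4 z 69.7 xmin -113.5 | tip 13 -27.8 68.4
n 3 226 block gx -11.4 gy 28.2 z 76.8 | handle gy 28.4 z 70.3 xmin -114.4 | tip 0 nan nan
n 4 78 block gx 2.8 gy 91.5 z 76.2 | handle gy 82.3 z 70.0 xmin -112.8 | tip 0 nan nan
```

View pics/w3.png

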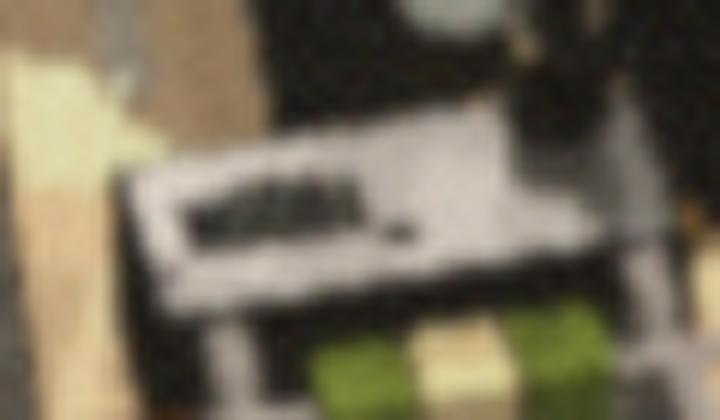

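The slot is clear in this view, with no white line at its near end (190,225). The far slope is hidden, so I move aside for a top view.

Emit:
step_arm --deltas '[{"x": 0,"y": 0.1,"z": 0.1,"rx": 0,"ry": 0,"rz": 0},{"x": 0,"y": 0.5,"z": 0.1,"rx": 0,"ry": 0,"rz": 0},{"x": 0,"y": 0.5,"z": 0.1,"rx": 0,"ry": 0,"rz": 0},{"x": 0,"y": 0.5,"z": 0.1,"rx": 0,"ry": 0,"rz": 0},{"x": 0,"y": 0.5,"z": 0.1,"rx": 0,"ry": 0,"rz": 0}]'

```text
clock: 34.72
eef_pos: [520.8, 65.2, 182.4]
eef_rot: [[0.996, 0.088, 0.001], [0.088, -0.996, -0.0], [0.001, 0.0, -1.0]]
contact_force: [0.3, -0.2, 0.3]
gripper_width: 0.1
grasp_force: 0.0
```

```bash
python3 -W ignore -c "
from h import *
c=st();seated(c)
a=cv2.resize(c['img'][195:265,312:372,::-1],(480,560),interpolation=cv2.INTER_CUBIC)
cv2.imwrite('pics/w4.png',a)
st();st();st();st()"
```

```text
34.77 pos [520.5  71.8 183. ] yaw 0.0946 zax [ 0.0018  0.0056 -1.    ] F [-1.4  4.4  1.4] w 0.2 g 0.0
n 1 332 block gx -0.5 gy -81.6 z 76.7 | handle gy -83.2 z 69.4 xmin -114.8 | tip 14 -83.4 68.5
n 2 323 block gx -0.9 gy -25.9 z 76.5 | handle gy -27.3 z 69.5 xmin -113.5 | tip 14 -27.4 68.4
n 3 315 block gx -0.7 gy 29.9 z 76.9 | handle gy 28.3 z 69.9 xmin -114.5 | tip 15 28.7 68.4
n 4 294 block gx -0.1 gy 85.3 z 76.8 | handle gy 84.2 z 70.5 xmin -112.7 | tip 16 84.2 67.5
34.82 pos [520.8  68.3 182.6] yaw 0.0963 zax [ 0.0016  0.0017 -1.    ] F [-0.1 -0.8  0.3] w 0.1 g 0.0
34.87 pos [520.9  66.  182.2] yaw 0.0944 zax [ 1.1e-03 -1.0e-04 -1.0e+00] F [ 0.4 -0.9 -0.3] w -0.3 g 0.0
34.92 pos [521.   64.4 181.9] yaw 0.0921 zax [ 5.e-04 -5.e-04 -1.e+00] F [ 0.1 -0.4  0. ] w 0.1 g 0.0
34.97 pos [521.1  63.4 181.7] yaw 0.0902 zax [ 1.e-04 -6.e-04 -1.e+00] F [-0.7  0.3  0.5] w 0.2 g 0.0
```

View pics/w4.png

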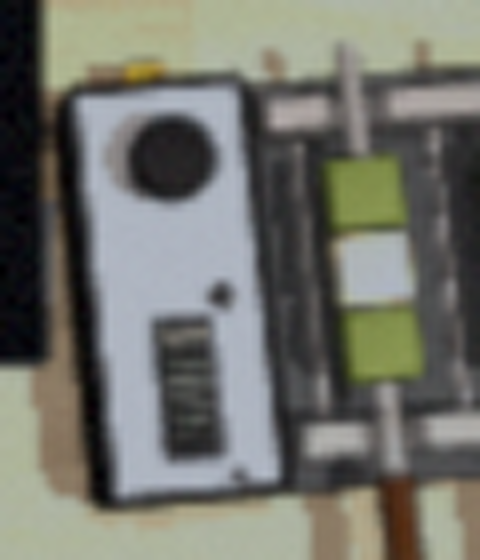

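The white line now sits at the far end of the slot (185,335), so the wheel is at high. On to the plunger.

Emit:
step_arm --deltas '[{"x": 0,"y": -0.4875,"z": 0,"rx": 0,"ry": 0,"rz": 0},{"x": 0,"y": -0.4875,"z": 0,"rx": 0,"ry": 0,"rz": 0},{"x": 0,"y": -0.4875,"z": 0,"rx": 0,"ry": 0,"rz": 0},{"x": 0,"y": -0.4875,"z": 0,"rx": 0,"ry": 0,"rz": 0},{"x": 0,"y": -0.4875,"z": 0,"rx": 0,"ry": 0,"rz": 0}]'

```text
clock: 35.38
eef_pos: [520.4, -136.2, 181.8]
eef_rot: [[0.996, 0.085, 0.0], [0.085, -0.996, -0.001], [-0.0, 0.001, -1.0]]
contact_force: [-1.0, -0.2, 0.3]
gripper_width: -0.1
grasp_force: 0.0
```

Emit:
step_arm --deltas '[{"x": 0,"y": 0,"z": -0.02,"rx": 0,"ry": 0,"rz": 0},{"x": 0,"y": 0,"z": -0.05,"rx": 0,"ry": 0,"rz": 0},{"x": 0,"y": 0,"z": -0.08,"rx": 0,"ry": 0,"rz": 0},{"x": 0,"y": 0,"z": -0.11,"rx": 0,"ry": 0,"rz": 0},{"x": 0,"y": 0,"z": -0.125,"rx": 0,"ry": 0,"rz": 0}]'

```text
clock: 35.8
eef_pos: [519.9, -129.9, 128.4]
eef_rot: [[0.996, 0.091, -0.004], [0.091, -0.996, 0.002], [-0.004, -0.002, -1.0]]
contact_force: [-0.6, -0.3, 0.2]
gripper_width: 0.1
grasp_force: 0.0
```

Emit:
step_arm --deltas '[{"x": 0,"y": 0,"z": 0,"rx": 0,"ry": 0,"rz": 0},{"x": 0,"y": 0,"z": 0,"rx": 0,"ry": 0,"rz": 0},{"x": 0,"y": 0,"z": 0,"rx": 0,"ry": 0,"rz": 0},{"x": 0,"y": 0,"z": 0,"rx": 0,"ry": 0,"rz": 0},{"x": 0,"y": 0,"z": 0,"rx": 0,"ry": 0,"rz": 0}]'

```text
clock: 36.22
eef_pos: [522.1, -131.2, 132.6]
eef_rot: [[0.996, 0.09, 0.001], [0.09, -0.996, -0.001], [0.001, 0.001, -1.0]]
contact_force: [-0.0, -1.3, -0.0]
gripper_width: -0.1
grasp_force: 0.0
```

Emit:
step_arm --deltas '[{"x": 0,"y": 0,"z": -0.012,"rx": 0,"ry": 0,"rz": 0},{"x": 0,"y": 0,"z": -0.024,"rx": 0,"ry": 0,"rz": 0},{"x": 0,"y": 0,"z": -0.036,"rx": 0,"ry": 0,"rz": 0},{"x": 0,"y": 0,"z": -0.046,"rx": 0,"ry": 0,"rz": 0},{"x": 0,"y": 0,"z": -0.055,"rx": 0,"ry": 0,"rz": 0}]'

```text
clock: 36.63
eef_pos: [521.9, -131.3, 110.1]
eef_rot: [[0.996, 0.09, 0.001], [0.09, -0.996, -0.0], [0.001, 0.0, -1.0]]
contact_force: [-1.5, 0.0, 7.1]
gripper_width: -0.3
grasp_force: 3.5
```

Emit:
step_arm --deltas '[{"x": 0,"y": 0,"z": -0.0025,"rx": 0,"ry": 0,"rz": 0},{"x": 0,"y": 0,"z": -0.0025,"rx": 0,"ry": 0,"rz": 0},{"x": 0,"y": 0,"z": -0.0025,"rx": 0,"ry": 0,"rz": 0}]'

```text
clock: 36.88
eef_pos: [522.0, -131.3, 110.0]
eef_rot: [[0.996, 0.09, 0.0], [0.09, -0.996, -0.0], [0.0, 0.0, -1.0]]
contact_force: [-3.1, 1.4, 8.6]
gripper_width: -0.1
grasp_force: 4.4
```

Emit:
step_arm --deltas '[{"x": 0,"y": 0,"z": -0.003,"rx": 0,"ry": 0,"rz": 0},{"x": 0,"y": 0,"z": -0.005,"rx": 0,"ry": 0,"rz": 0},{"x": 0,"y": 0,"z": -0.005,"rx": 0,"ry": 0,"rz": 0}]'

```text
clock: 37.13
eef_pos: [522.1, -131.4, 109.9]
eef_rot: [[0.996, 0.09, -0.0], [0.09, -0.996, 0.0], [-0.0, -0.0, -1.0]]
contact_force: [-8.6, 2.7, 18.9]
gripper_width: 0.2
grasp_force: 9.3
```

Emit:
step_arm --deltas '[{"x": 0,"y": 0,"z": 0.02,"rx": 0,"ry": 0,"rz": 0},{"x": 0,"y": 0,"z": 0.05,"rx": 0,"ry": 0,"rz": 0},{"x": 0,"y": 0,"z": 0.0625,"rx": 0,"ry": 0,"rz": 0},{"x": 0,"y": 0,"z": 0.0625,"rx": 0,"ry": 0,"rz": 0},{"x": 0,"y": 0,"z": 0.0625,"rx": 0,"ry": 0,"rz": 0}]'

```text
clock: 37.55
eef_pos: [521.2, -131.2, 131.3]
eef_rot: [[0.996, 0.09, -0.001], [0.09, -0.996, 0.0], [-0.0, -0.0, -1.0]]
contact_force: [-0.6, 0.6, 0.4]
gripper_width: -0.0
grasp_force: 0.0
```

Emit:
step_arm --deltas '[{"x": 0,"y": 0,"z": 0,"rx": 0,"ry": 0,"rz": 0},{"x": 0,"y": 0,"z": 0,"rx": 0,"ry": 0,"rz": 0},{"x": 0,"y": 0,"z": 0,"rx": 0,"ry": 0,"rz": 0},{"x": 0,"y": 0,"z": 0,"rx": 0,"ry": 0,"rz": 0}]'

```text
clock: 37.88
eef_pos: [521.2, -131.1, 131.1]
eef_rot: [[0.996, 0.09, -0.001], [0.09, -0.996, 0.0], [-0.001, -0.001, -1.0]]
contact_force: [0.7, 0.1, 0.8]
gripper_width: 0.1
grasp_force: 0.0
```

Emit:
step_arm --deltas '[{"x": 0,"y": 0,"z": -0.012,"rx": 0,"ry": 0,"rz": 0},{"x": 0,"y": 0,"z": -0.024,"rx": 0,"ry": 0,"rz": 0},{"x": 0,"y": 0,"z": -0.036,"rx": 0,"ry": 0,"rz": 0},{"x": 0,"y": 0,"z": -0.046,"rx": 0,"ry": 0,"rz": 0},{"x": 0,"y": 0,"z": -0.055,"rx": 0,"ry": 0,"rz": 0}]'

```text
clock: 38.3
eef_pos: [521.7, -131.3, 109.9]
eef_rot: [[0.996, 0.09, -0.0], [0.09, -0.996, 0.0], [-0.0, -0.0, -1.0]]
contact_force: [-2.6, 1.2, 9.7]
gripper_width: -0.1
grasp_force: 4.7
```

Emit:
step_arm --deltas '[{"x": 0,"y": 0,"z": -0.0025,"rx": 0,"ry": 0,"rz": 0},{"x": 0,"y": 0,"z": -0.005,"rx": 0,"ry": 0,"rz": 0},{"x": 0,"y": 0,"z": -0.0075,"rx": 0,"ry": 0,"rz": 0},{"x": 0,"y": 0,"z": -0.0075,"rx": 0,"ry": 0,"rz": 0}]'

```text
clock: 38.63
eef_pos: [521.9, -131.3, 109.9]
eef_rot: [[0.996, 0.09, -0.001], [0.09, -0.996, 0.0], [-0.001, -0.0, -1.0]]
contact_force: [-8.5, 2.6, 18.7]
gripper_width: 0.2
grasp_force: 9.6
```

Emit:
step_arm --deltas '[{"x": 0,"y": 0,"z": 0.02,"rx": 0,"ry": 0,"rz": 0},{"x": 0,"y": 0,"z": 0.08,"rx": 0,"ry": 0,"rz": 0},{"x": -0.02,"y": 0,"z": 0.08,"rx": 0,"ry": 0,"rz": 0},{"x": -0.1,"y": -0.01,"z": 0.08,"rx": 0,"ry": 0,"rz": 0},{"x": -0.1675,"y": -0.0175,"z": 0.08,"rx": 0,"ry": 0,"rz": 0}]'

```text
clock: 39.05
eef_pos: [453.5, -138.1, 138.1]
eef_rot: [[0.996, 0.091, -0.001], [0.091, -0.996, 0.0], [-0.001, -0.0, -1.0]]
contact_force: [-0.3, -0.5, 0.4]
gripper_width: 0.1
grasp_force: 0.0
```

Emit:
step_arm --deltas '[{"x": 0,"y": 0,"z": 0,"rx": 0,"ry": 0,"rz": 0},{"x": 0,"y": 0,"z": -0.02,"rx": 0,"ry": 0,"rz": 0},{"x": 0,"y": 0,"z": -0.05,"rx": 0,"ry": 0,"rz": 0},{"x": 0,"y": 0,"z": -0.065,"rx": 0,"ry": 0,"rz": 0},{"x": 0,"y": 0,"z": -0.065,"rx": 0,"ry": 0,"rz": 0}]'

```text
clock: 39.47
eef_pos: [453.5, -137.5, 109.8]
eef_rot: [[0.996, 0.09, -0.004], [0.09, -0.996, 0.002], [-0.004, -0.003, -1.0]]
contact_force: [-0.7, 0.1, -0.1]
gripper_width: -0.3
grasp_force: 0.0
```

Emit:
step_arm --deltas '[{"x": 0,"y": 0,"z": 0,"rx": 0,"ry": 0,"rz": 0},{"x": 0,"y": 0,"z": 0,"rx": 0,"ry": 0,"rz": 0},{"x": 0,"y": 0,"z": 0,"rx": 0,"ry": 0,"rz": 0},{"x": 0,"y": 0,"z": 0,"rx": 0,"ry": 0,"rz": 0}]'

```text
clock: 39.8
eef_pos: [455.0, -138.3, 113.2]
eef_rot: [[0.996, 0.09, 0.001], [0.09, -0.996, -0.0], [0.001, 0.0, -1.0]]
contact_force: [0.6, 0.4, -0.0]
gripper_width: -0.1
grasp_force: 0.0
```

Emit:
step_arm --deltas '[{"x": 0,"y": 0,"z": -0.008,"rx": 0,"ry": 0,"rz": 0},{"x": 0,"y": 0,"z": -0.016,"rx": 0,"ry": 0,"rz": 0},{"x": 0,"y": 0,"z": -0.024,"rx": 0,"ry": 0,"rz": 0},{"x": 0,"y": 0,"z": -0.03,"rx": 0,"ry": 0,"rz": 0},{"x": 0,"y": 0,"z": -0.034,"rx": 0,"ry": 0,"rz": 0}]'

```text
clock: 40.22
eef_pos: [454.3, -138.1, 98.6]
eef_rot: [[0.996, 0.09, -0.001], [0.09, -0.996, 0.0], [-0.001, -0.0, -1.0]]
contact_force: [-1.5, 0.6, 8.3]
gripper_width: -0.1
grasp_force: 4.4
```

Emit:
step_arm --deltas '[{"x": 0,"y": 0,"z": -0.001,"rx": 0,"ry": 0,"rz": 0},{"x": 0,"y": 0,"z": -0.002,"rx": 0,"ry": 0,"rz": 0},{"x": 0,"y": 0,"z": -0.002,"rx": 0,"ry": 0,"rz": 0},{"x": 0,"y": 0,"z": -0.002,"rx": 0,"ry": 0,"rz": 0}]'

```text
clock: 40.55
eef_pos: [454.4, -138.1, 98.7]
eef_rot: [[0.996, 0.09, -0.001], [0.09, -0.996, 0.0], [-0.001, -0.0, -1.0]]
contact_force: [-3.5, 1.7, 5.6]
gripper_width: 0.4
grasp_force: 2.6
```

Good contact at 5.6 N. Now strokes towards the robot.

Emit:
step_arm --deltas '[{"x": -0.006,"y": -0.0005,"z": 0,"rx": 0,"ry": 0,"rz": 0},{"x": -0.012,"y": -0.001,"z": 0,"rx": 0,"ry": 0,"rz": 0},{"x": -0.018,"y": -0.0015,"z": 0,"rx": 0,"ry": 0,"rz": 0},{"x": -0.024,"y": -0.002,"z": 0,"rx": 0,"ry": 0,"rz": 0},{"x": -0.03,"y": -0.0025,"z": 0,"rx": 0,"ry": 0,"rz": 0}]'

```text
clock: 40.97
eef_pos: [442.8, -139.2, 98.9]
eef_rot: [[0.996, 0.09, 0.002], [0.09, -0.996, 0.0], [0.002, 0.0, -1.0]]
contact_force: [1.0, 3.1, 5.5]
gripper_width: -0.1
grasp_force: 2.7
```

Emit:
step_arm --deltas '[{"x": -0.006,"y": -0.0005,"z": 0,"rx": 0,"ry": 0,"rz": 0},{"x": -0.012,"y": -0.001,"z": 0,"rx": 0,"ry": 0,"rz": 0},{"x": -0.018,"y": -0.0015,"z": 0,"rx": 0,"ry": 0,"rz": 0},{"x": -0.024,"y": -0.002,"z": 0,"rx": 0,"ry": 0,"rz": 0}]'

```text
clock: 41.3
eef_pos: [432.9, -140.1, 98.5]
eef_rot: [[0.996, 0.09, 0.001], [0.09, -0.996, -0.0], [0.001, 0.0, -1.0]]
contact_force: [0.8, 1.5, 3.3]
gripper_width: -0.4
grasp_force: 1.6
```

Emit:
step_arm --deltas '[{"x": 0,"y": 0,"z": 0.02,"rx": 0,"ry": 0,"rz": 0},{"x": 0.03,"y": 0.0025,"z": 0.03,"rx": 0,"ry": 0,"rz": 0},{"x": 0.054,"y": 0.0045,"z": 0.03,"rx": 0,"ry": 0,"rz": 0},{"x": 0.054,"y": 0.0045,"z": 0.03,"rx": 0,"ry": 0,"rz": 0},{"x": 0.054,"y": 0.0045,"z": 0.03,"rx": 0,"ry": 0,"rz": 0}]'

```text
clock: 41.72
eef_pos: [454.4, -138.2, 109.9]
eef_rot: [[0.996, 0.09, -0.001], [0.09, -0.996, 0.0], [-0.001, -0.0, -1.0]]
contact_force: [-0.1, -0.2, 0.5]
gripper_width: -0.0
grasp_force: 0.0
```

Emit:
step_arm --deltas '[{"x": 0,"y": 0,"z": -0.006,"rx": 0,"ry": 0,"rz": 0},{"x": 0,"y": 0,"z": -0.013,"rx": 0,"ry": 0,"rz": 0},{"x": 0,"y": 0,"z": -0.02,"rx": 0,"ry": 0,"rz": 0},{"x": 0,"y": 0,"z": -0.026,"rx": 0,"ry": 0,"rz": 0},{"x": 0,"y": 0,"z": -0.03,"rx": 0,"ry": 0,"rz": 0}]'

```text
clock: 42.13
eef_pos: [454.7, -138.2, 98.6]
eef_rot: [[0.996, 0.089, 0.001], [0.089, -0.996, 0.0], [0.001, -0.0, -1.0]]
contact_force: [0.3, 2.7, 7.5]
gripper_width: -0.0
grasp_force: 3.9
```

Emit:
step_arm --deltas '[{"x": 0,"y": 0,"z": -0.0005,"rx": 0,"ry": 0,"rz": 0},{"x": 0,"y": 0,"z": -0.0005,"rx": 0,"ry": 0,"rz": 0},{"x": 0,"y": 0,"z": -0.0005,"rx": 0,"ry": 0,"rz": 0}]'

```text
clock: 42.38
eef_pos: [454.9, -138.1, 98.7]
eef_rot: [[0.996, 0.09, 0.001], [0.09, -0.996, 0.0], [0.001, -0.0, -1.0]]
contact_force: [-0.9, 2.2, 3.7]
gripper_width: 0.1
grasp_force: 2.4
```

Emit:
step_arm --deltas '[{"x": -0.006,"y": -0.0005,"z": 0,"rx": 0,"ry": 0,"rz": 0},{"x": -0.012,"y": -0.001,"z": 0,"rx": 0,"ry": 0,"rz": 0},{"x": -0.018,"y": -0.0015,"z": 0,"rx": 0,"ry": 0,"rz": 0},{"x": -0.024,"y": -0.002,"z": 0,"rx": 0,"ry": 0,"rz": 0},{"x": -0.03,"y": -0.0025,"z": 0,"rx": 0,"ry": 0,"rz": 0}]'

```text
clock: 42.8
eef_pos: [443.0, -139.2, 98.9]
eef_rot: [[0.996, 0.09, 0.002], [0.09, -0.996, 0.0], [0.002, 0.0, -1.0]]
contact_force: [0.8, 3.2, 6.1]
gripper_width: -0.2
grasp_force: 2.9
```

Emit:
step_arm --deltas '[{"x": -0.006,"y": -0.0005,"z": 0,"rx": 0,"ry": 0,"rz": 0},{"x": -0.012,"y": -0.001,"z": 0,"rx": 0,"ry": 0,"rz": 0},{"x": -0.018,"y": -0.0015,"z": 0,"rx": 0,"ry": 0,"rz": 0},{"x": -0.024,"y": -0.002,"z": 0,"rx": 0,"ry": 0,"rz": 0}]'

```text
clock: 43.13
eef_pos: [433.5, -140.4, 98.7]
eef_rot: [[0.996, 0.09, 0.002], [0.09, -0.996, -0.001], [0.002, 0.001, -1.0]]
contact_force: [1.9, -0.6, 2.3]
gripper_width: -0.1
grasp_force: 1.2
```

Once more, to be sure of reaching the low stop.

Emit:
step_arm --deltas '[{"x": 0,"y": 0,"z": 0.02,"rx": 0,"ry": 0,"rz": 0},{"x": 0.03,"y": 0.0025,"z": 0.03,"rx": 0,"ry": 0,"rz": 0},{"x": 0.054,"y": 0.0045,"z": 0.03,"rx": 0,"ry": 0,"rz": 0},{"x": 0.054,"y": 0.0045,"z": 0.03,"rx": 0,"ry": 0,"rz": 0},{"x": 0.054,"y": 0.0045,"z": 0.03,"rx": 0,"ry": 0,"rz": 0}]'

```text
clock: 43.55
eef_pos: [454.3, -138.1, 109.6]
eef_rot: [[0.996, 0.09, -0.002], [0.09, -0.996, 0.0], [-0.002, -0.0, -1.0]]
contact_force: [-0.1, -0.4, 0.4]
gripper_width: -0.1
grasp_force: 0.0
```

Emit:
step_arm --deltas '[{"x": 0,"y": 0,"z": -0.006,"rx": 0,"ry": 0,"rz": 0},{"x": 0,"y": 0,"z": -0.013,"rx": 0,"ry": 0,"rz": 0},{"x": 0,"y": 0,"z": -0.02,"rx": 0,"ry": 0,"rz": 0},{"x": 0,"y": 0,"z": -0.026,"rx": 0,"ry": 0,"rz": 0},{"x": 0,"y": 0,"z": -0.03,"rx": 0,"ry": 0,"rz": 0}]'

```text
clock: 43.97
eef_pos: [454.9, -138.2, 98.6]
eef_rot: [[0.996, 0.089, 0.001], [0.089, -0.996, 0.001], [0.001, -0.0, -1.0]]
contact_force: [-0.7, 2.6, 8.5]
gripper_width: -0.3
grasp_force: 4.2
```

Emit:
step_arm --deltas '[{"x": 0,"y": 0,"z": -0.0005,"rx": 0,"ry": 0,"rz": 0},{"x": 0,"y": 0,"z": -0.0005,"rx": 0,"ry": 0,"rz": 0},{"x": 0,"y": 0,"z": -0.0005,"rx": 0,"ry": 0,"rz": 0}]'

```text
clock: 44.22
eef_pos: [455.1, -138.1, 98.7]
eef_rot: [[0.996, 0.09, 0.001], [0.09, -0.996, 0.0], [0.001, -0.0, -1.0]]
contact_force: [-0.7, 2.6, 5.6]
gripper_width: 0.2
grasp_force: 2.6
```

Emit:
step_arm --deltas '[{"x": -0.006,"y": -0.0005,"z": 0,"rx": 0,"ry": 0,"rz": 0},{"x": -0.012,"y": -0.001,"z": 0,"rx": 0,"ry": 0,"rz": 0},{"x": -0.018,"y": -0.0015,"z": 0,"rx": 0,"ry": 0,"rz": 0},{"x": -0.024,"y": -0.002,"z": 0,"rx": 0,"ry": 0,"rz": 0},{"x": -0.03,"y": -0.0025,"z": 0,"rx": 0,"ry": 0,"rz": 0}]'

```text
clock: 44.63
eef_pos: [443.5, -139.8, 98.9]
eef_rot: [[0.996, 0.09, 0.003], [0.09, -0.996, -0.001], [0.003, 0.002, -1.0]]
contact_force: [3.6, 0.5, 5.5]
gripper_width: -0.1
grasp_force: 2.7
```

Emit:
step_arm --deltas '[{"x": -0.006,"y": -0.0005,"z": 0,"rx": 0,"ry": 0,"rz": 0},{"x": -0.012,"y": -0.001,"z": 0,"rx": 0,"ry": 0,"rz": 0},{"x": -0.018,"y": -0.0015,"z": 0,"rx": 0,"ry": 0,"rz": 0},{"x": -0.024,"y": -0.002,"z": 0,"rx": 0,"ry": 0,"rz": 0}]'

```text
clock: 44.97
eef_pos: [433.3, -140.5, 98.6]
eef_rot: [[0.996, 0.09, 0.002], [0.09, -0.996, -0.001], [0.002, 0.001, -1.0]]
contact_force: [2.8, 0.8, 4.6]
gripper_width: -0.1
grasp_force: 2.0
```

Emit:
step_arm --deltas '[{"x": 0,"y": 0,"z": 0.05,"rx": 0,"ry": 0,"rz": 0},{"x": 0,"y": 0,"z": 0.12,"rx": 0,"ry": 0,"rz": 0},{"x": 0,"y": 0,"z": 0.2,"rx": 0,"ry": 0,"rz": 0},{"x": 0,"y": 0.06,"z": 0.22,"rx": 0,"ry": 0,"rz": 0},{"x": 0,"y": 0.15,"z": 0.22,"rx": 0,"ry": 0,"rz": 0}]'

```text
clock: 45.38
eef_pos: [433.2, -81.8, 188.3]
eef_rot: [[0.996, 0.085, 0.002], [0.085, -0.996, -0.003], [0.002, 0.003, -1.0]]
contact_force: [0.8, 0.8, -0.5]
gripper_width: -0.3
grasp_force: 0.0
```

Emit:
step_arm --deltas '[{"x": 0,"y": 0.45,"z": 0,"rx": 0,"ry": 0,"rz": 0},{"x": 0,"y": 0.45,"z": 0,"rx": 0,"ry": 0,"rz": 0},{"x": 0,"y": 0.45,"z": 0,"rx": 0,"ry": 0,"rz": 0},{"x": 0,"y": 0.45,"z": 0,"rx": 0,"ry": 0,"rz": 0},{"x": 0,"y": 0.45,"z": 0,"rx": 0,"ry": 0,"rz": 0}]'

```text
clock: 45.8
eef_pos: [430.4, 103.5, 184.0]
eef_rot: [[0.996, 0.094, -0.005], [0.094, -0.996, 0.0], [-0.005, -0.001, -1.0]]
contact_force: [-0.0, -0.2, -0.6]
gripper_width: -0.1
grasp_force: 0.0
```

```bash
python3 -W ignore -c "
from h import *
for i in range(6): c=st()
seated(c)
a=cv2.resize(c['img'][195:265,312:440,::-1],None,fx=6,fy=6,interpolation=cv2.INTER_CUBIC)
cv2.imwrite('pics/w5.png',a)"
```

```text
45.85 pos [430.6 103.6 183.9] yaw 0.0951 zax [-5.e-03  5.e-04 -1.e+00] F [ 0.2 -0.2  0.3] w 0.3 g 0.0
45.9 pos [430.9 101.6 184. ] yaw 0.0946 zax [-0.0048 -0.0012 -1.    ] F [ 0.7  0.2 -0.8] w -0.1 g 0.0
45.95 pos [431.3 100.3 184.1] yaw 0.0925 zax [-0.0043 -0.0016 -1.    ] F [-0.3 -0.7 -0.3] w -0.2 g 0.0
46.0 pos [431.7  99.5 184.4] yaw 0.0906 zax [-0.0034 -0.0014 -1.    ] F [ 0.3 -0.8 -0. ] w -0.3 g 0.0
46.05 pos [432.   99.  184.7] yaw 0.0892 zax [-0.0028 -0.0012 -1.    ] F [-0.5 -0.1 -0.6] w -0.2 g 0.0
46.1 pos [432.4  98.8 185. ] yaw 0.0882 zax [-2.e-03 -9.e-04 -1.e+00] F [-1.1  0.1 -0.5] w 0.0 g 0.0
n 1 335 block gx -0.2 gy -81.5 z 76.2 | handle gy -83.3 z 68.9 xmin -114.7 | tip 15 -83.5 67.6
n 2 322 block gx -0.7 gy -26.0 z 76.1 | handle gy -27.4 z 69.6 xmin -113.6 | tip 14 -27.7 67.2
n 3 317 block gx -0.3 gy 29.8 z 76.4 | handle gy 28.4 z 70.0 xmin -114.5 | tip 14 28.2 66.6
n 4 295 block gx -0.1 gy 85.3 z 76.5 | handle gy 84.1 z 69.8 xmin -112.6 | tip 16 84.2 66.5
```

View pics/w5.png

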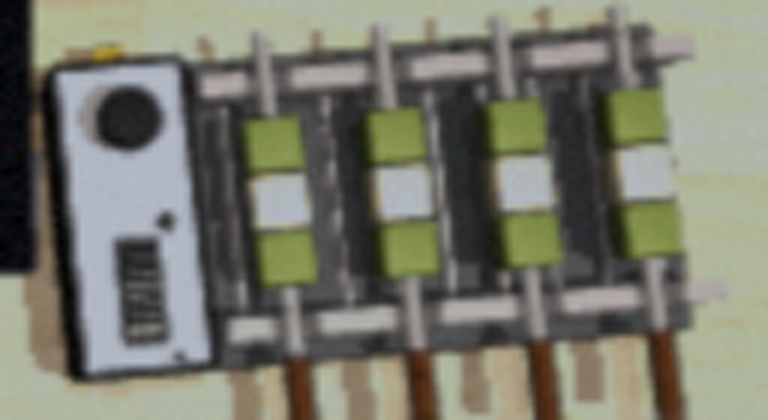

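The white line is at the near end of the slot (143,332), so the wheel is at low. All four skewers lie in their notches and the plunger is up. Handing in.

```bash
python3 -c "
from station import robot
print(robot.sign_off())"
```

```text
the job is handed in; nothing more can be done
None
```

The job is handed in after about 46 s of robot time: all four skewers lie level in their notches with the handles on the robot's side. The wheel went to high, the plunger was pushed to its stop twice, and the wheel was rolled back to low; the closing pictures show the skewers still seated and the wheel's line at the low end.

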